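# Load the drying bay with coated V jigs

### The job

Draw the orange-handled tray straight out along its track until it is clear of the white drying hood, lift the blue cover plate off it onto the table, and lay every teal V jig flat on the tray, side by side between its four black posts. Then put the cover back on the posts, squarely and flush with the tray's edges, and slide the covered tray back under the hood until it is fully home against the end stop. Leave the putty tin, the clay pot and the red paint pot where they stand.

Things in the scene. Friction and masses are not known exactly. Their poses are not given: they have to be found in the camera images.
- bay: Fixed drying bay: dark base plate (500 x 104 mm, top 4 mm above the table) with two aluminium side rails (89 mm apart inside, tops 14 mm up) and a white hood at its inner end. Own x runs along the track, inward (away from the tray's handle, roughly straight away from the robot, turned up to 0.1 rad). Origin: on the table under the centre of the tray when fully home. Track: x -375 to +125 mm.
- bay_mouth (a point): Middle of the hood's open mouth, on the base plate, at x = -120 mm of the bay. From here the hood runs 240 mm inward to its closed end wall (the stop). Roof underside 66 mm, top 76 mm above the table; 118 mm wide outside, 104 inside.
- tray: Loose aluminium tray on the track, 0.45 kg. Deck 224 (x) x 84 (y) x 6 mm with a lip all round (76 x 212 mm inside, top 10 mm above the underside). Origin: centre of the underside, x inward like the bay's, z up. Home: x = 0 in the bay's frame, 4 mm above the table; starts 10 to 50 mm short of it. Clear of the hood: x = -235 to -250 mm there. Side play 2.5 mm; slides with a few N.
- tray_posts (a point): Point at the centre of the tray, level with the tops of its four black corner posts (32 mm above the tray's underside), which carry the cover. Posts 10 x 10 mm, centred at x = +-107, y = +-35 mm of the tray: 204 mm of free deck along x between them. The table left of the track, about 0.42 to 0.47 m ahead of the robot, is clear for the cover.
- tray_handle (a point): Grip point on the tray's upright orange handle, a bar 24 mm along x and 16 mm across, rising from 5 to 67 mm above the tray's underside on a tongue at the tray's -x end. The point is on its centreline, 150 mm from the tray's centre, 55 mm above the underside. It stays 30 mm outside the hood when the tray is home.
- cover: Loose blue perforated cover plate, 224 (x) x 80 (y) x 5 mm, 0.12 kg, with a black grip rib on top in the middle, along x: 90 mm long, 12 mm wide, 16 mm tall (top 21 mm above the underside). Origin: centre of the underside, z up. Starts seated on the tray. Seated, its underside is 32 mm above the tray's; either way round is right.
- putty: Yellow putty tin, 66 mm wide, 38 mm tall, right of the track: leave alone. Origin: centre of the underside.
- clay_pot: Small brown clay pot, 58 mm wide, 51 mm tall, far left: leave alone. Origin: centre of the underside.
- paint_red: Red paint pot with a white cap, 36 mm wide, 43 mm tall, right of the hood: leave alone. Origin: centre of the underside.
- jig_1: Teal printed V jig (may be absent), 40 (x) x 60 (y) x 22 mm, 0.06 kg, V notch across its top at y = 0; end faces at y = +-30 mm are flat and full height: grip there, across the 60 mm. Origin: centre of the underside. Starts flat, notch up, left or right of the track, turned at random. On the tray: 60 mm across it, up to four in a row about 51 mm apart, underside 6 mm above the tray's.
- jig_1_mid (a point): Middle of that jig's block, 11 mm above its underside.
- jig_2: Teal printed V jig (may be absent), 40 (x) x 60 (y) x 22 mm, 0.06 kg, V notch across its top at y = 0; end faces at y = +-30 mm are flat and full height: grip there, across the 60 mm. Origin: centre of the underside. Starts flat, notch up, left or right of the track, turned at random. On the tray: 60 mm across it, up to four in a row about 51 mm apart, underside 6 mm above the tray's.
- jig_2_mid (a point): Middle of that jig's block, 11 mm above its underside.
- jig_3: Teal printed V jig (may be absent), 40 (x) x 60 (y) x 22 mm, 0.06 kg, V notch across its top at y = 0; end faces at y = +-30 mm are flat and full height: grip there, across the 60 mm. Origin: centre of the underside. Starts flat, notch up, left or right of the track, turned at random. On the tray: 60 mm across it, up to four in a row about 51 mm apart, underside 6 mm above the tray's.
- jig_3_mid (a point): Middle of that jig's block, 11 mm above its underside.
- jig_4: Teal printed V jig (may be absent), 40 (x) x 60 (y) x 22 mm, 0.06 kg, V notch across its top at y = 0; end faces at y = +-30 mm are flat and full height: grip there, across the 60 mm. Origin: centre of the underside. Starts flat, notch up, left or right of the track, turned at random. On the tray: 60 mm across it, up to four in a row about 51 mm apart, underside 6 mm above the tray's.
- jig_4_mid (a point): Middle of that jig's block, 11 mm above its underside.
Not all that is in view belongs to the job. What is shaped like the jig_1 but green or purple is not meant.

How it is judged (in metres and radians):
On the way, in this order (a step that is already met when the one before it is completed fails the run):
1. the tray is drawn out clear of the hood (x of tray in the frame of bay below -0.215 m), for 0.2 s.
2. the cover lies on the table, off the drawn-out tray (x of tray in the frame of bay below -0.215 m and horizontal distance between cover and tray above 0.09 m and height (world z) of cover below 0.015 m), for 0.2 s.
3. every jig that is there lies flat on the drawn-out tray (x of tray in the frame of bay below -0.215 m and x of jig_1_mid in the frame of tray between -0.095 and 0.095 m and y of jig_1_mid in the frame of tray between -0.022 and 0.022 m and z of jig_1_mid in the frame of tray between 0.013 and 0.021 m and x of jig_2_mid in the frame of tray between -0.095 and 0.095 m and y of jig_2_mid in the frame of tray between -0.022 and 0.022 m and z of jig_2_mid in the frame of tray between 0.013 and 0.021 m and x of jig_3_mid in the frame of tray between -0.095 and 0.095 m and y of jig_3_mid in the frame of tray between -0.022 and 0.022 m and z of jig_3_mid in the frame of tray between 0.013 and 0.021 m and x of jig_4_mid in the frame of tray between -0.095 and 0.095 m and y of jig_4_mid in the frame of tray between -0.022 and 0.022 m and z of jig_4_mid in the frame of tray between 0.013 and 0.021 m), for 0.2 s.
4. the cover lies squarely on the posts of the loaded, drawn-out tray (all of step 3 and horizontal distance between cover and tray below 0.007 m and angle between the x axis of cover and the x axis of tray, either way round below 0.06 rad and z of cover in the frame of tray between 0.029 and 0.035 m and angle between cover's own z axis and vertical below 0.03 rad), for 0.2 s.
At the end, for the whole second after the job is handed in: The tray is on its track, home against the stop under the hood (within 7 mm), every jig that is there lies flat on its deck between the posts, and the cover lies level on the four posts, centred on the tray within 7 mm and square within 0.06 rad, all at rest (x of tray in the frame of bay above -0.007 m and y of tray in the frame of bay between -0.008 and 0.008 m and z of tray in the frame of bay below 0.008 m and horizontal distance between cover and tray below 0.007 m and angle between the x axis of cover and the x axis of tray, either way round below 0.06 rad and z of cover in the frame of tray between 0.029 and 0.035 m and angle between cover's own z axis and vertical below 0.03 rad and x of jig_1_mid in the frame of tray between -0.095 and 0.095 m and y of jig_1_mid in the frame of tray between -0.022 and 0.022 m and z of jig_1_mid in the frame of tray between 0.013 and 0.021 m and x of jig_2_mid in the frame of tray between -0.095 and 0.095 m and y of jig_2_mid in the frame of tray between -0.022 and 0.022 m and z of jig_2_mid in the frame of tray between 0.013 and 0.021 m and x of jig_3_mid in the frame of tray between -0.095 and 0.095 m and y of jig_3_mid in the frame of tray between -0.022 and 0.022 m and z of jig_3_mid in the frame of tray between 0.013 and 0.021 m and x of jig_4_mid in the frame of tray between -0.095 and 0.095 m and y of jig_4_mid in the frame of tray between -0.022 and 0.022 m and z of jig_4_mid in the frame of tray between 0.013 and 0.021 m and linear speed of each of tray, cover below 0.01 m/s); the robot touches nothing.
It fails at once if the putty tin is moved by more than 3 cm (distance of putty from where it was at the start of the episode above 0.03 m).
It fails at once if the clay pot is moved by more than 3 cm (distance of clay_pot from where it was at the start of the episode above 0.03 m).
It fails at once if the red paint pot is moved by more than 3 cm (distance of paint_red from where it was at the start of the episode above 0.03 m).
Of jig_1, jig_2, jig_3, jig_4 only 2 to 4 are there at a start; the rules pass over those that are not, and their reading is None.
At some moment in a run one of jig_1, jig_2, jig_3, jig_4 may be knocked a few centimetres aside while the robot is not near it.
Once in a run the grip may slacken for a moment while it holds something.
It also fails if it takes over 210 s, if anything falls off the work surface, if the arm or the gripper's body presses on something with over 40 N, if the wrist force passes 120 N, or if a joint passes its speed limit or range.

### The arm

A 6-joint arm with a two-finger parallel gripper is mounted at the origin on a cart in front of the work surface, level with it; the furniture and walls round the work are solid. World frame = base frame: x ahead of the robot, y to its left, z up, the work surface at z = 0. Lengths are in mm, angles in rad, forces in N, time in s.
With the tool pointing down it reaches from about 350 to 975 mm from the base axis. Payload 7.1 kg.
Tool frame: the origin (TCP) lies midway between the tips of the shut fingers; the grasp point (between the pads) lies ctrl.grip_point_offset behind it (ctrl.grip_point_offset is the distance from the TCP to the grasp point, in mm); z points along the fingers, y is the line along which they close (so a half turn about z gives the same grasp; the last joint's range is limited). The gripper opens to 88 mm and grips with 3 to 60 N. Pads are 20 mm wide; open, the fingers measure 115 mm over their backs; the gripper's body (75 mm by 178 mm) begins 61 mm behind the grasp point.
Start: joints at [-1.324, 0.423, 1.63, -0, 1.089, -0.019], TCP at [164.194, -603.03, 222.675] pointing down, gripper open.
Joint ranges: [-3, 3], [-0.9, 2.11], [0.09, 2.58], [-1.31, 4.45], [0.11, 2.69], [-2.54, 2.54]. Speed limits (rad/s): [2.39, 2.39, 3.01, 3.14, 3.14, 3.14].

### API

Orientations are given as a rotation vector (axis times angle).
In Python, from workcell import ctrl gives the robot as it stands.
- The arm moves only by the tool apply_moves, never from a script. Its argument "targets" is a list of rows, each an object of numbers: "tx", "ty", "tz": the shift along the world's x, y, z in m; "spin": the turn about the world's z in degrees. In form: [{"tx": .., "ty": .., "tz": .., "spin": ..}, ...]. A call has exactly 8 rows; each row is the pose to reach, as a shift and turn from the pose commanded when the call began; what a row does not reach only later rows make up. A row lasts 1/10 s, in which the tool goes at most 50 mm and 8.59 degrees, less where a joint would pass 70% of its speed; a pose out of reach is approached as far as the arm can. A call with a gripper value outside its range is refused whole. "gripper" is the closure, from -1 (fully open) to 1 (shut), set as the call begins (left out, the last holds). The fingers move at their own pace and stop on an object; the grip force is fixed at half the most. Time passes only in rows, so rows that repeat a pose let the fingers close, or fill a call up. It gives the time, the measured TCP pose, the force, the opening and the grip force at its end, in the units of the state.
- ctrl.get_obs(): the state, without advancing time (a new reading comes with each control period).
- ctrl.get_image(name): name is "side" or "top" or "wrist"; returns the picture (384x512x3 uint8, red, green, blue); there is no depth.
- ctrl.get_calibration(name): a dict with "fov_y" (degrees; the focal length in pixels is half the picture's height over the tangent of half this angle, whatever the lens; pixels are square), "cx", "cy" (the principal point, pixels), "rvec" (rotation vector, rad) and "tvec" (3), from world to camera coordinates, as OpenCV has them. Camera axes: x right, y down, z forward; pixel columns grow to the right and rows downward; lengths in mm; the calibration is good to about 2 mm. A picture is of the moment at which its call begins: read the wrist's pose just before it. get_calibration takes no time and is no camera call; for the wrist camera it gives the pose at the moment of the call.
- ctrl.close_job(): hands the job in; it is judged then, once.
Trained networks look in the newest picture that a camera, given by its name, has taken for a name from the list of things; names that differ only in an ending like _2 or _b are one class to them, and where a whole thing is asked for, a point or a joint stands for the part that bears it (a point fixed in the world has none). Each returns a list of dicts, best first, with "score" (0 to 1); they miss things now and then, are a little off and sometimes report something else, mostly with a low value. They report only what shows in the picture. A call takes as long as a camera call. They do not tell look-alikes from the thing itself.
- ctrl.outline_of(name, camera): "pixels" (384x512 bool, what is visible of it) and "box" ([left, top, right, bottom] in pixels, round what is visible of it).
- ctrl.pinpoint(name, camera): "uv" ([column, row] in pixels: a listed point, or the origin of a listed thing).
The state is a dict: "t": time; "qpos": joint angles; "qvel": joint speeds; "joint_torque": joint torques, N m; "ee_pos": TCP position; "orientation": TCP orientation; "ft_force": force on the tool from outside, world axes, zero at the start; "moment": the same for the moment, N m; "width": finger opening in mm; "grasp_force": force on a finger pad.
Only numpy, scipy, OpenCV 4.12 (cv2) and the standard library are available. Lean on these libraries where they do the work, as an engineer would, in place of code of your own. Each camera call takes 0.05 s, during which the arm holds its last target. There are 200 camera calls.

## Working session

There is one attempt and no reset: what is moved stays moved. The work goes in short steps, Python scripts to look and compute and a tool call to move; the robot and the scene stay as the last step left them, time stands still between calls to the robot, and variables do not carry over. Pictures are saved under pics/ and viewed, at most 14 in all, crops included, and the job is handed in when it is done.

Besides the shell and the picture viewer there is one more tool, called after "Emit:" as name([rows], argument=value, ...), one row to a line, values as JSON. apply_moves: Moves the arm, as the interface text tells. Its arguments: {"type":"object","properties":{"targets":{"type":"array"},"gripper":{"type":"number"}},"required":["targets"]}

```bash
ls; mkdir -p pics
cat > h.py <<'E'
import numpy as np, cv2
from workcell import ctrl
def K(c):
    f=192/np.tan(np.radians(c['fov_y'])/2); return np.array([[f,0,c['cx']],[0,f,c['cy']],[0,0,1]])
def ray(uv,cam,z,c=None):
    c=c or ctrl.get_calibration(cam); R=cv2.Rodrigues(np.array(c['rvec'],float))[0]; t=np.array(c['tvec'],float)
    uv=np.atleast_2d(np.array(uv,float)); d=(np.linalg.inv(K(c))@np.c_[uv,np.ones(len(uv))].T).T@R; o=-R.T@t
    return o+d*((z-o[2])/d[:,2])[:,None]
def proj(P,cam,c=None):
    c=c or ctrl.get_calibration(cam)
    return cv2.projectPoints(np.atleast_2d(np.array(P,float)),np.array(c['rvec'],float),np.array(c['tvec'],float),K(c),None)[0][:,0]
def save(cam,fn,scale=1.5):
    im=ctrl.get_image(cam); cv2.imwrite('pics/'+fn,cv2.resize(im[:,:,::-1],None,fx=scale,fy=scale)); return im
E
python3 - <<'E'
from h import *
np.set_printoptions(precision=1,suppress=True)
for cam in ['top','side']:
    im=save(cam,f'{cam}0.png'); c=ctrl.get_calibration(cam); print(cam,c)
    for n,z in [('tray_handle',59),('bay_mouth',4),('bay',0),('tray_posts',36),('cover',36),('jig_1_mid',11),('putty',0),('clay_pot',0),('paint_red',0)]:
        for d in ctrl.pinpoint(n,cam)[:6]: print(n,round(d['score'],2),np.array(d['uv']),ray(d['uv'],cam,z,c)[0])
print(ctrl.grip_point_offset,ctrl.get_obs())
E
```

```text
pics
top {'fov_y': 52.04554766069826, 'cx': 263.05640024021574, 'cy': 195.557032857754, 'rvec': array([ 2.1, -2.2,  0.2]), 'tvec': array([-153.3,  568.3, 1829.7])}
tray_handle 0.69 [286.3 198.3] [ 548.3 -272.7   59. ]
bay_mouth 0.72 [282.2 181.6] [ 639.9 -258.2    4. ]
bay 0.71 [283.  160.3] [ 748.2 -265.1    0. ]
cover 0.53 [286.3 164.9] [ 715.8 -278.5   36. ]
jig_1_mid 0.65 [151.3 204.6] [536.3 378.6  11. ]
jig_1_mid 0.63 [319.3 213.2] [ 480.2 -432.8   11. ]
jig_1_mid 0.53 [382.4 230.1] [ 393.7 -731.5   11. ]
jig_1_mid 0.49 [319.4 175.2] [ 667.3 -440.8   11. ]
jig_1_mid 0.42 [316.7 193.7] [ 575.7 -424.    11. ]
putty 0.6 [333.1 234.7] [ 376.4 -496.5    0. ]
clay_pot 0.7 [151.9 204.2] [539.8 378.9   0. ]
clay_pot 0.38 [341.8 189. ] [ 598.7 -549.3    0. ]
paint_red 0.68 [217.4 199.5] [557.3  59.9   0. ]
paint_red 0.51 [344.9 190.1] [ 593.  -564.2    0. ]
side {'fov_y': 49.299088129565064, 'cx': 261.8588922899002, 'cy': 190.92553659334854, 'rvec': array([ 2. , -0.6,  0.4]), 'tvec': array([-559.1,  156.5, 1412.3])}
tray_handle 0.9 [272.6 207.1] [ 550.9 -254.4   59. ]
tray_handle 0.51 [
[... 448 characters left out ...]
mid 0.76 [305.7 236.5] [ 575.8 -409.6   11. ]
jig_1_mid 0.72 [280.2 244.1] [ 478.2 -395.8   11. ]
putty 0.73 [265.1 270.8] [ 365.7 -467.9    0. ]
clay_pot 0.53 [335.3 260.2] [ 577.6 -550.8    0. ]
clay_pot 0.52 [193.9 158.6] [576.1 408.7   0. ]
paint_red 0.5 [337.2 261.1] [ 579.3 -557.5    0. ]
18.700000000000003 {'t': 1.0, 'qpos': array([-1.3,  0.4,  1.6,  0. ,  1.1, -0. ]), 'qvel': array([-0., -0.,  0.,  0., -0.,  0.]), 'joint_torque': array([  0. , -54.5, -27.4,   0.1,   0. ,  -0. ]), 'ee_pos': array([ 164.2, -603. ,  222.7]), 'orientation': array([-3.1, -0.4, -0. ]), 'ft_force': array([ 1.2, -0.9, -1.1]), 'moment': array([-0. ,  0.1,  0. ]), 'grasp_force': 0.0, 'width': 87.6086312538226}
```

View pics/top0.png

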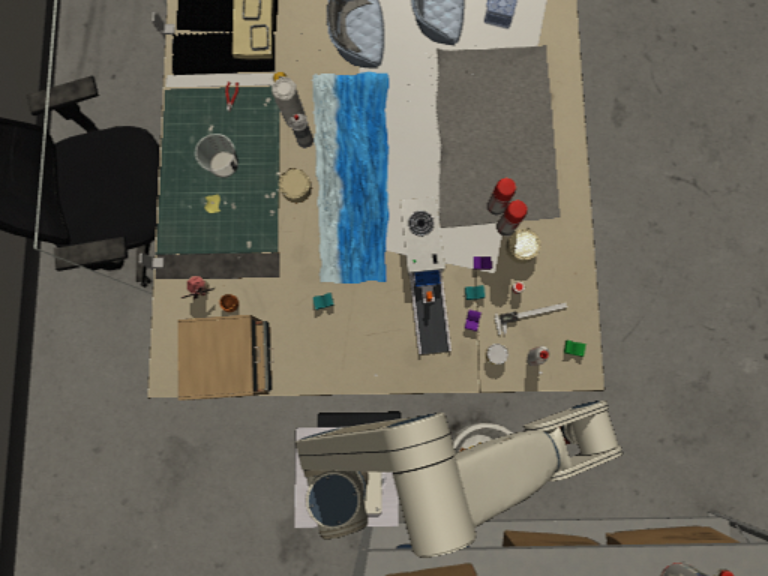

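View pics/side0.png

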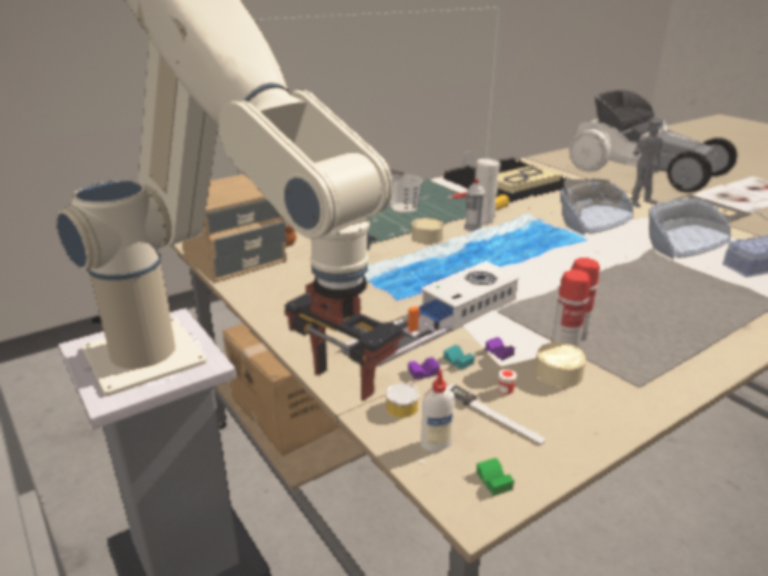

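Emit:
apply_moves([
  {"tz": 0.05},
  {"tz": 0.1,"ty": 0.02},
  {"tz": 0.15,"ty": 0.05,"tx": 0.03},
  {"tz": 0.18,"ty": 0.09,"tx": 0.06},
  {"tz": 0.2,"ty": 0.13,"tx": 0.09},
  {"tz": 0.2,"ty": 0.17,"tx": 0.12},
  {"tz": 0.2,"ty": 0.21,"tx": 0.15},
  {"tz": 0.2,"ty": 0.25,"tx": 0.18},
])

```text
validation failed for argument at $.ta...
```

```bash
cat >> h.py <<'E'
from scipy.spatial.transform import Rotation as Ro
def tool():
    o=ctrl.get_obs(); R=Ro.from_rotvec(o['orientation']).as_matrix(); return o,R
def yawy():  # world angle (deg) of tool y (closing) axis
    o,R=tool(); return np.degrees(np.arctan2(R[1,1],R[0,1]))
E
python3 - <<'E'
from h import *
np.set_printoptions(precision=3,suppress=True)
o,R=tool(); print(o['t'],o['ee_pos'],R,yawy(),o['qpos'],o['width'])
c=ctrl.get_calibration('wrist'); Rc=cv2.Rodrigues(c['rvec'])[0]; print(c, -Rc.T@c['tvec']-o['ee_pos'],Rc[2])
im=save('wrist','w1.png')
E
```

```text
1.0 [ 164.217 -603.021  222.673] [[ 0.965  0.263  0.   ]
 [ 0.263 -0.965  0.   ]
 [ 0.    -0.    -1.   ]] -74.7699590669951 [-1.324  0.423  1.63   0.     1.089 -0.019] 87.6086312538226
{'fov_y': 63.9314943511547, 'cx': 251.38442934975694, 'cy': 193.32202786592129, 'rvec': array([-2.315,  1.767,  0.246]), 'tvec': array([-623.953,  -33.68 ,  390.72 ])} [ 72.037  20.589 162.126] [-0.263 -0.072 -0.962]
```

View pics/w1.png

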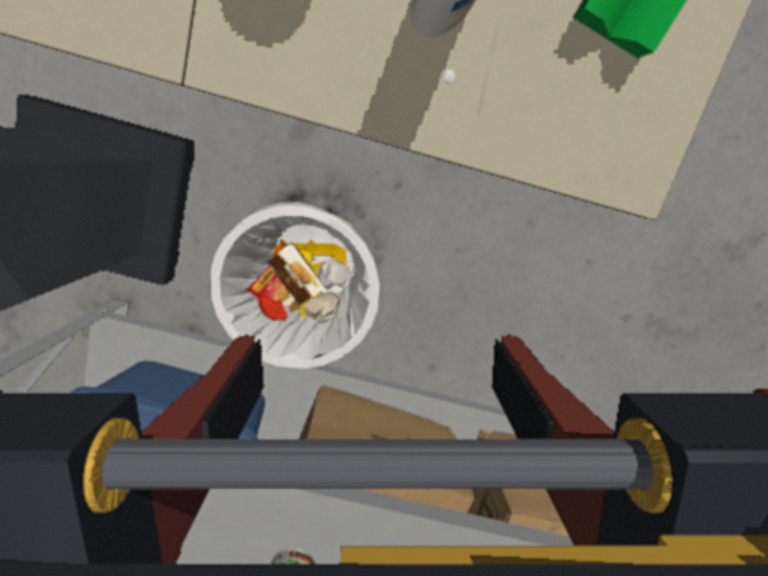

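Wrist view at the start pose: only the table corner and the green look-alike (about 630,20) show. Moving with full rows now.

Emit:
apply_moves([
  {"tx": 0,"ty": 0,"tz": 0.05,"spin": 0},
  {"tx": 0,"ty": 0.02,"tz": 0.09,"spin": -3},
  {"tx": 0.02,"ty": 0.05,"tz": 0.12,"spin": -6},
  {"tx": 0.05,"ty": 0.09,"tz": 0.12,"spin": -9},
  {"tx": 0.08,"ty": 0.13,"tz": 0.12,"spin": -12},
  {"tx": 0.11,"ty": 0.17,"tz": 0.12,"spin": -15},
  {"tx": 0.14,"ty": 0.21,"tz": 0.12,"spin": -15},
  {"tx": 0.17,"ty": 0.25,"tz": 0.12,"spin": -15},
])

```text
t: 1.85
ee_pos: [334.9, -351.3, 342.9]
orientation: [3.141, 0.005, 0.001]
ft_force: [0.8, -1.0, 0.2]
width: 87.6
grasp_force: 0.0
```

Emit:
apply_moves([
  {"tx": 0.02,"ty": 0.02,"tz": 0.0,"spin": 0},
  {"tx": 0.04,"ty": 0.04,"tz": 0.0,"spin": 0},
  {"tx": 0.06,"ty": 0.06,"tz": 0.0,"spin": 0},
  {"tx": 0.08,"ty": 0.06,"tz": 0.0,"spin": 0},
  {"tx": 0.1,"ty": 0.06,"tz": 0.0,"spin": 0},
  {"tx": 0.1,"ty": 0.06,"tz": 0.0,"spin": 0},
  {"tx": 0.1,"ty": 0.06,"tz": 0.0,"spin": 0},
  {"tx": 0.1,"ty": 0.06,"tz": 0.0,"spin": 0},
])

```text
t: 2.65
ee_pos: [433.4, -293.0, 342.5]
orientation: [-3.141, -0.006, 0.001]
ft_force: [-0.1, 0.4, 0.1]
width: 88.3
grasp_force: 0.0
```

Run:
```python
from h import *
np.set_printoptions(precision=1,suppress=True)
o,R=tool(); print(o['t'],o['ee_pos'],yawy(),o['ft_force'])
c=ctrl.get_calibration('wrist'); im=save('wrist','w2.png')
for n,z in [('tray_handle',59),('bay_mouth',4),('bay',0),('tray_posts',36),('cover',36),('jig_1_mid',11),('putty',0),('paint_red',0)]:
    for d in ctrl.pinpoint(n,'wrist')[:6]: print(n,round(d['score'],2),np.array(d['uv']),ray(d['uv'],'wrist',z,c)[0])
```

```text
2.65 [ 433.4 -293.   342.5] -89.79207192515906 [-0.1  0.4  0.1]
tray_handle 0.79 [234.2  69. ] [ 556. -268.   59.]
bay_mouth 0.23 [425.5  52.3] [ 586.6 -551.5    4. ]
jig_1_mid 0.85 [323.2 121.6] [ 485.1 -403.9   11. ]
jig_1_mid 0.68 [338.1  61.5] [ 572.3 -420.    11. ]
paint_red 0.83 [427.2  57.4] [ 580.2 -557.3    0. ]
```

View pics/w2.png

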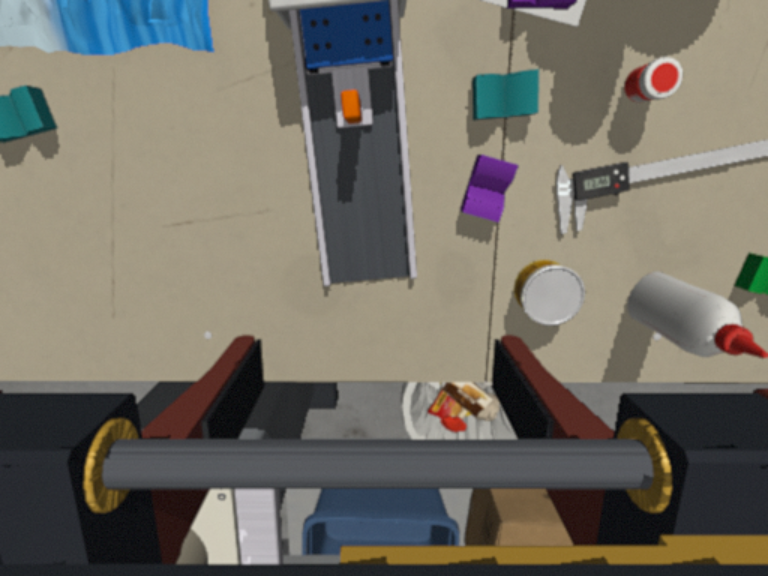

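Wrist view: handle at (350,106), rail ends at (327,284) and (413,277), a teal jig right at (506,95), another far left (25,112), purple look-alikes, red pot at (655,78), tin at (550,293).

Run:
```python
from h import *
np.set_printoptions(precision=1,suppress=True)
P=ray(np.array([[325,284],[413,277],[293,14],[399,14]])/1.5,'wrist',14); print(P)
print(np.linalg.norm(P[0]-P[1]),np.degrees(np.arctan2(*(P[2]-P[0])[[1,0]])),np.degrees(np.arctan2(*(P[3]-P[1])[[1,0]])),np.degrees(np.arctan2(*(P[0]-P[1])[[1,0]])))
im=cv2.imread('pics/w2.png'); hsv=cv2.cvtColor(im,cv2.COLOR_BGR2HSV)
m=cv2.inRange(hsv,(3,150,120),(15,255,255)); m[:, :300]=0; m[:,400:]=0; m[160:]=0
ys,xs=np.where(m); print(xs.min(),xs.max(),ys.min(),ys.max()); print(ray(np.array([[xs.min(),ys.mean()],[xs.max(),ys.mean()],[xs.mean(),ys.min()],[xs.mean(),ys.max()]])/1.5,'wrist',71))
```

```text
[[ 376.2 -234.9   14. ]
 [ 384.6 -331.6   14. ]
 [ 640.4 -211.4   14. ]
 [ 640.9 -311.7   14. ]]
97.08583837821895 5.079255027394957 4.461598459866959 94.99856620006689
341 360 90 118
[[ 555.4 -259.8   71. ]
 [ 555.5 -276.4   71. ]
 [ 566.6 -268.    71. ]
 [ 543.6 -267.8   71. ]]
```

Emit:
apply_moves([
  {"tx": 0.03,"ty": 0.006,"tz": -0.03,"spin": 2},
  {"tx": 0.06,"ty": 0.012,"tz": -0.06,"spin": 4},
  {"tx": 0.09,"ty": 0.018,"tz": -0.09,"spin": 4.6},
  {"tx": 0.122,"ty": 0.025,"tz": -0.12,"spin": 4.6},
  {"tx": 0.122,"ty": 0.025,"tz": -0.15,"spin": 4.6},
  {"tx": 0.122,"ty": 0.025,"tz": -0.18,"spin": 4.6},
  {"tx": 0.122,"ty": 0.025,"tz": -0.21,"spin": 4.6},
  {"tx": 0.122,"ty": 0.025,"tz": -0.22,"spin": 4.6},
])

```text
t: 3.9
ee_pos: [554.5, -267.0, 119.5]
orientation: [-3.136, -0.133, 0.007]
ft_force: [0.1, 0.5, 0.9]
width: 87.8
grasp_force: 0.0
```

Run:
```python
from h import *
np.set_printoptions(precision=1,suppress=True)
o,R=tool(); print(o['t'],o['ee_pos'],yawy(),o['ft_force'])
c=ctrl.get_calibration('wrist'); im=save('wrist','w3.png')
for n,z in [('tray_handle',59)]:
    for d in ctrl.pinpoint(n,'wrist')[:6]: print(n,round(d['score'],2),np.array(d['uv']),ray(d['uv'],'wrist',z,c)[0])
    for d in ctrl.outline_of(n,'wrist')[:6]: print(n,round(d['score'],2),d['box'])
hsv=cv2.cvtColor(im,cv2.COLOR_RGB2HSV); m=cv2.inRange(hsv,(3,150,120),(15,255,255)); n,l,s,ce=cv2.connectedComponentsWithStats(m)
for a in s[1:]:
    if a[4]>60: print(a, ray([[a[0],a[1]],[a[0]+a[2],a[1]+a[3]]],'wrist',71,c))
```

```text
3.9 [ 554.5 -267.   119.5] -85.15871261314558 [0.1 0.5 0.9]
tray_handle 0.59 [254.3 207.3] [ 554.9 -268.1   59. ]
tray_handle 0.98 [203.8, 140.6, 274.4, 225.2]
[243 179  22  48 943] [[ 579.1 -257.9   71. ]
 [ 544.4 -276.8   71. ]]
```

Emit:
apply_moves([
  {"tx": 0.0,"ty": 0,"tz": -0.02,"spin": 0},
  {"tx": 0.001,"ty": 0,"tz": -0.04,"spin": 0},
  {"tx": 0.001,"ty": 0,"tz": -0.06,"spin": 0},
  {"tx": 0.001,"ty": 0,"tz": -0.075,"spin": 0},
  {"tx": 0.001,"ty": 0,"tz": -0.08,"spin": 0},
  {"tx": 0.001,"ty": 0,"tz": -0.08,"spin": 0},
  {"tx": 0.001,"ty": 0,"tz": -0.08,"spin": 0},
  {"tx": 0.001,"ty": 0,"tz": -0.08,"spin": 0},
])

```text
t: 4.85
ee_pos: [557.9, -268.4, 43.8]
orientation: [3.138, 0.132, 0.002]
ft_force: [0.5, 0.5, 0.1]
width: 88.0
grasp_force: 0.0
```

Emit:
apply_moves([
  {"tx": 0,"ty": 0,"tz": 0,"spin": 0},
  {"tx": 0,"ty": 0,"tz": 0,"spin": 0},
  {"tx": 0,"ty": 0,"tz": 0,"spin": 0},
  {"tx": 0,"ty": 0,"tz": 0,"spin": 0},
  {"tx": 0,"ty": 0,"tz": 0,"spin": 0},
  {"tx": 0,"ty": 0,"tz": 0,"spin": 0},
  {"tx": 0,"ty": 0,"tz": 0,"spin": 0},
  {"tx": 0,"ty": 0,"tz": 0,"spin": 0},
], gripper=1)

```text
t: 5.65
ee_pos: [557.2, -268.0, 42.6]
orientation: [-3.139, -0.132, 0.0]
ft_force: [-0.0, 0.9, -1.3]
width: 27.5
grasp_force: 0.0
```

Emit:
apply_moves([
  {"tx": 0,"ty": 0,"tz": 0,"spin": 0},
  {"tx": 0,"ty": 0,"tz": 0,"spin": 0},
  {"tx": 0,"ty": 0,"tz": 0,"spin": 0},
  {"tx": 0,"ty": 0,"tz": 0,"spin": 0},
  {"tx": -0.005,"ty": -0.0004,"tz": 0,"spin": 0},
  {"tx": -0.01,"ty": -0.0008,"tz": 0,"spin": 0},
  {"tx": -0.015,"ty": -0.0013,"tz": 0,"spin": 0},
  {"tx": -0.02,"ty": -0.0017,"tz": 0,"spin": 0},
])

```text
t: 6.45
ee_pos: [536.7, -269.8, 42.7]
orientation: [-3.139, -0.132, -0.0]
ft_force: [1.2, -0.2, -2.2]
width: 16.1
grasp_force: 30.0
```

Emit:
apply_moves([
  {"tx": -0.01,"ty": -0.0008,"tz": 0,"spin": 0},
  {"tx": -0.02,"ty": -0.0017,"tz": 0,"spin": 0},
  {"tx": -0.03,"ty": -0.0025,"tz": 0,"spin": 0},
  {"tx": -0.04,"ty": -0.0034,"tz": 0,"spin": 0},
  {"tx": -0.05,"ty": -0.0042,"tz": 0,"spin": 0},
  {"tx": -0.06,"ty": -0.005,"tz": 0,"spin": 0},
  {"tx": -0.07,"ty": -0.0059,"tz": 0,"spin": 0},
  {"tx": -0.08,"ty": -0.0067,"tz": 0,"spin": 0},
])

```text
t: 7.25
ee_pos: [456.3, -276.5, 42.7]
orientation: [-3.139, -0.132, 0.0]
ft_force: [1.4, -0.8, -2.5]
width: 15.7
grasp_force: 30.0
```

Run:
```python
from h import *
o,R=tool(); print(o['t'],o['ee_pos'],yawy(),o['ft_force'],o['moment'],o['width'],o['grasp_force'])
```

```text
7.25 [ 456.30774074 -276.49545793   42.68400134] -85.17287253825226 [ 1.42627923 -0.83764338 -2.47504423] [ 0.01285517 -0.22322032  0.00276961] 15.73393629755283 29.99209374189377
```

Emit:
apply_moves([
  {"tx": -0.012,"ty": -0.001,"tz": 0,"spin": 0},
  {"tx": -0.024,"ty": -0.002,"tz": 0,"spin": 0},
  {"tx": -0.036,"ty": -0.003,"tz": 0,"spin": 0},
  {"tx": -0.048,"ty": -0.004,"tz": 0,"spin": 0},
  {"tx": -0.06,"ty": -0.005,"tz": 0,"spin": 0},
  {"tx": -0.072,"ty": -0.006,"tz": 0,"spin": 0},
  {"tx": -0.084,"ty": -0.007,"tz": 0,"spin": 0},
  {"tx": -0.09,"ty": -0.0076,"tz": 0,"spin": 0},
])

```text
t: 8.05
ee_pos: [365.9, -284.0, 42.7]
orientation: [-3.139, -0.132, 0.0]
ft_force: [1.8, 0.2, -2.5]
width: 15.7
grasp_force: 30.0
```

Emit:
apply_moves([
  {"tx": 0,"ty": 0,"tz": 0,"spin": 0},
  {"tx": 0,"ty": 0,"tz": 0,"spin": 0},
  {"tx": 0,"ty": 0,"tz": 0,"spin": 0},
  {"tx": 0,"ty": 0,"tz": 0,"spin": 0},
  {"tx": 0,"ty": 0,"tz": 0,"spin": 0},
  {"tx": 0,"ty": 0,"tz": 0,"spin": 0},
  {"tx": 0,"ty": 0,"tz": 0,"spin": 0},
  {"tx": 0,"ty": 0,"tz": 0,"spin": 0},
], gripper=-1)

```text
t: 8.85
ee_pos: [367.2, -284.0, 42.7]
orientation: [-3.139, -0.132, 0.0]
ft_force: [-0.6, -0.0, -0.6]
width: 76.2
grasp_force: 0.0
```

Emit:
apply_moves([
  {"tx": 0,"ty": 0,"tz": 0.03,"spin": 0},
  {"tx": 0,"ty": 0,"tz": 0.06,"spin": 0},
  {"tx": 0,"ty": 0,"tz": 0.1,"spin": 0},
  {"tx": 0.01,"ty": 0,"tz": 0.15,"spin": 0},
  {"tx": 0.04,"ty": 0.004,"tz": 0.19,"spin": 0},
  {"tx": 0.06,"ty": 0.006,"tz": 0.21,"spin": 0},
  {"tx": 0.06,"ty": 0.006,"tz": 0.21,"spin": 0},
  {"tx": 0.06,"ty": 0.006,"tz": 0.21,"spin": 0},
])

```text
t: 9.65
ee_pos: [426.6, -277.6, 252.1]
orientation: [-3.138, -0.134, 0.001]
ft_force: [-1.3, 0.2, -1.0]
width: 87.7
grasp_force: 0.0
```

Run:
```python
from h import *
np.set_printoptions(precision=1,suppress=True)
o,R=tool(); print(o['t'],o['ee_pos'],yawy(),o['ft_force'],o['width'])
c=ctrl.get_calibration('wrist'); im=save('wrist','w4.png')
for n,z in [('tray_handle',59),('tray_posts',36),('cover',36),('bay_mouth',4),('jig_1_mid',11)]:
    for d in ctrl.pinpoint(n,'wrist')[:6]: print(n,round(d['score'],2),np.array(d['uv']),ray(d['uv'],'wrist',z,c)[0])
```

```text
9.65 [ 426.6 -277.6  252.1] -85.1181162640228 [-1.3  0.2 -1. ] 87.73631980098521
tray_handle 0.91 [253.7 220. ] [ 366.8 -284.5   59. ]
cover 0.68 [255.1  95.6] [ 513.  -273.3   36. ]
jig_1_mid 0.93 [381.7  55.4] [ 573.1 -421.7   11. ]
jig_1_mid 0.7 [358.8 130.4] [ 482.8 -410.3   11. ]
```

View pics/w4.png

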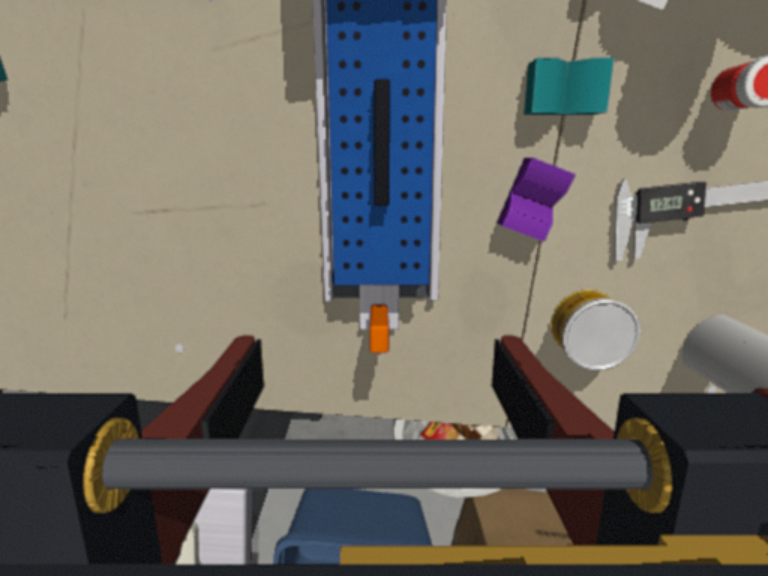

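Emit:
apply_moves([
  {"tx": 0.02,"ty": 0.001,"tz": -0.02,"spin": 0},
  {"tx": 0.04,"ty": 0.002,"tz": -0.05,"spin": 0},
  {"tx": 0.06,"ty": 0.003,"tz": -0.08,"spin": 0},
  {"tx": 0.08,"ty": 0.005,"tz": -0.11,"spin": 0},
  {"tx": 0.089,"ty": 0.0055,"tz": -0.13,"spin": 0},
  {"tx": 0.089,"ty": 0.0055,"tz": -0.14,"spin": 0},
  {"tx": 0.089,"ty": 0.0055,"tz": -0.14,"spin": 0},
  {"tx": 0.089,"ty": 0.0055,"tz": -0.14,"spin": 0},
], gripper=-1)

```text
t: 10.75
ee_pos: [515.7, -272.7, 113.1]
orientation: [-3.139, -0.132, 0.0]
ft_force: [-1.0, 0.1, -0.4]
width: 87.8
grasp_force: 0.0
```

Run:
```python
from h import *
np.set_printoptions(precision=1,suppress=True)
o,R=tool(); print(o['t'],o['ee_pos'],yawy())
c=ctrl.get_calibration('wrist'); im=save('wrist','w5.png')
for n,z in [('cover',36),('tray_posts',36)]:
    for d in ctrl.pinpoint(n,'wrist')[:2]: print(n,round(d['score'],2),np.array(d['uv']),ray(d['uv'],'wrist',z,c)[0])
old=cv2.resize(cv2.imread('pics/w4.png'),(512,384))
# blue pixel borders in w5
hsv=cv2.cvtColor(im,cv2.COLOR_RGB2HSV); m=cv2.inRange(hsv,(100,120,40),(125,255,255)); 
for v in (20,60,100,140,180,220):
    x=np.where(m[v,150:360])[0]+150
    if len(x):
        g=np.diff(x); k=g.argmax(); e=[x[0]-.5,x[k]+.5,x[k+1]-.5,x[-1]+.5]
        print(v,e,ray([[e[0],v],[e[3],v]],'wrist',41,c)[:,:2].ravel(),ray([[e[1],v],[e[2],v]],'wrist',57,c)[:,:2].ravel())
```

```text
10.75 [ 515.7 -272.7  113.1] -85.19557095439191
cover 0.67 [249.8 204.6] [ 512.9 -270.7   36. ]
60 [np.float64(194.5), np.float64(195.5), np.float64(195.5), np.float64(306.5)] [ 617.9 -222.8  624.6 -301.4] [ 616.  -226.4  616.  -226.4]
100 [np.float64(196.5), np.float64(197.5), np.float64(197.5), np.float64(305.5)] [ 591.  -225.2  597.7 -304.3] [ 591.  -228.6  591.  -228.6]
140 [np.float64(198.5), np.float64(199.5), np.float64(199.5), np.float64(303.5)] [ 562.2 -227.7  569.  -306.6] [ 564.2 -231.   564.2 -231. ]
180 [np.float64(200.5), np.float64(244.5), np.float64(258.5), np.float64(301.5)] [ 531.4 -230.5  538.1 -309.1] [ 538.1 -264.8  539.  -275. ]
220 [np.float64(202.5), np.float64(244.5), np.float64(258.5), np.float64(299.5)] [ 498.2 -233.4  504.9 -311.8] [ 507.2 -267.3  508.1 -277.8]
```

View pics/w5.png

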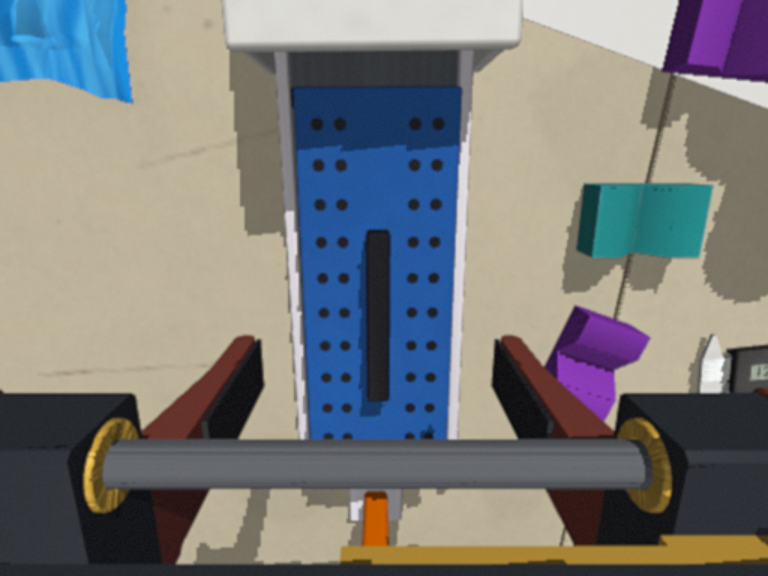

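Cover centred about (514,-271.8), yaw 4.9°, rib at (377,315), handle at (375,515).

Emit:
apply_moves([
  {"tx": -0.001,"ty": 0.0008,"tz": -0.01,"spin": 0},
  {"tx": -0.002,"ty": 0.0008,"tz": -0.02,"spin": 0},
  {"tx": -0.002,"ty": 0.0008,"tz": -0.03,"spin": 0},
  {"tx": -0.002,"ty": 0.0008,"tz": -0.04,"spin": 0},
  {"tx": -0.002,"ty": 0.0008,"tz": -0.05,"spin": 0},
  {"tx": -0.002,"ty": 0.0008,"tz": -0.06,"spin": 0},
  {"tx": -0.002,"ty": 0.0008,"tz": -0.066,"spin": 0},
  {"tx": -0.002,"ty": 0.0008,"tz": -0.069,"spin": 0},
], gripper=0.3)

```text
t: 11.7
ee_pos: [513.9, -271.5, 42.7]
orientation: [-3.138, -0.132, 0.002]
ft_force: [-0.4, 0.3, 0.6]
width: 31.0
grasp_force: 0.0
```

Emit:
apply_moves([
  {"tx": 0,"ty": 0,"tz": 0,"spin": 0},
  {"tx": 0,"ty": 0,"tz": 0,"spin": 0},
  {"tx": 0,"ty": 0,"tz": 0,"spin": 0},
  {"tx": 0,"ty": 0,"tz": 0,"spin": 0},
  {"tx": 0,"ty": 0,"tz": 0,"spin": 0},
  {"tx": 0,"ty": 0,"tz": 0,"spin": 0},
  {"tx": 0,"ty": 0,"tz": 0,"spin": 0},
  {"tx": 0,"ty": 0,"tz": 0,"spin": 0},
], gripper=1)

```text
t: 12.5
ee_pos: [514.5, -271.9, 44.1]
orientation: [3.138, 0.132, 0.001]
ft_force: [-0.3, 0.6, 5.7]
width: 12.0
grasp_force: 30.0
```

Emit:
apply_moves([
  {"tx": 0,"ty": 0,"tz": 0.01,"spin": 0},
  {"tx": 0,"ty": 0,"tz": 0.025,"spin": 0},
  {"tx": 0,"ty": 0,"tz": 0.045,"spin": 0},
  {"tx": 0,"ty": 0.01,"tz": 0.06,"spin": 0},
  {"tx": -0.01,"ty": 0.03,"tz": 0.06,"spin": 0},
  {"tx": -0.02,"ty": 0.05,"tz": 0.06,"spin": 0},
  {"tx": -0.03,"ty": 0.07,"tz": 0.06,"spin": 0},
  {"tx": -0.04,"ty": 0.09,"tz": 0.06,"spin": 0},
])

```text
t: 13.3
ee_pos: [473.7, -180.4, 104.6]
orientation: [3.139, 0.132, 0.001]
ft_force: [0.1, 0.7, 0.0]
width: 11.5
grasp_force: 30.0
```

Emit:
apply_moves([
  {"tx": -0.01,"ty": 0.02,"tz": 0,"spin": 0},
  {"tx": -0.02,"ty": 0.04,"tz": 0,"spin": 0},
  {"tx": -0.02,"ty": 0.05,"tz": -0.01,"spin": 0},
  {"tx": -0.02,"ty": 0.05,"tz": -0.03,"spin": 0},
  {"tx": -0.02,"ty": 0.05,"tz": -0.05,"spin": 0},
  {"tx": -0.02,"ty": 0.05,"tz": -0.07,"spin": 0},
  {"tx": -0.02,"ty": 0.05,"tz": -0.08,"spin": 0},
  {"tx": -0.02,"ty": 0.05,"tz": -0.085,"spin": 0},
])

```text
t: 14.1
ee_pos: [454.1, -131.6, 17.7]
orientation: [-3.138, -0.132, 0.002]
ft_force: [-0.2, 0.6, -1.1]
width: 11.5
grasp_force: 30.0
```

Emit:
apply_moves([
  {"tx": 0,"ty": 0,"tz": -0.003,"spin": 0},
  {"tx": 0,"ty": 0,"tz": -0.006,"spin": 0},
  {"tx": 0,"ty": 0,"tz": -0.009,"spin": 0},
  {"tx": 0,"ty": 0,"tz": -0.011,"spin": 0},
  {"tx": 0,"ty": 0,"tz": -0.011,"spin": 0},
  {"tx": 0,"ty": 0,"tz": -0.011,"spin": 0},
  {"tx": 0,"ty": 0,"tz": -0.011,"spin": 0},
  {"tx": 0,"ty": 0,"tz": -0.011,"spin": 0},
])

```text
t: 14.9
ee_pos: [454.5, -131.9, 8.1]
orientation: [3.139, 0.132, 0.001]
ft_force: [-1.4, -0.1, 6.8]
width: 11.9
grasp_force: 30.0
```

Emit:
apply_moves([
  {"tx": 0,"ty": 0,"tz": 0,"spin": 0},
  {"tx": 0,"ty": 0,"tz": 0,"spin": 0},
  {"tx": 0,"ty": 0,"tz": 0,"spin": 0},
  {"tx": 0,"ty": 0,"tz": 0,"spin": 0},
  {"tx": 0,"ty": 0,"tz": 0.02,"spin": 0},
  {"tx": 0,"ty": 0,"tz": 0.06,"spin": 0},
  {"tx": 0,"ty": 0,"tz": 0.1,"spin": 0},
  {"tx": 0,"ty": 0,"tz": 0.15,"spin": 0},
], gripper=0.4)

```text
t: 15.7
ee_pos: [453.0, -131.4, 158.2]
orientation: [-3.138, -0.132, 0.004]
ft_force: [1.3, -1.4, -0.7]
width: 26.6
grasp_force: 0.0
```

Run:
```python
from h import *
np.set_printoptions(precision=1,suppress=True)
o,R=tool(); print(o['t'],o['ee_pos'],yawy())
for cam in ('wrist','top'):
  c=ctrl.get_calibration(cam); im=save(cam,'w6'+cam+'.png')
  for n,z in [('cover',0),('jig_1_mid',11)]:
    for d in ctrl.pinpoint(n,cam)[:9]:
        u=np.array(d['uv']).astype(int); col=np.median(im[u[1]-1:u[1]+2,u[0]-1:u[0]+2].reshape(-1,3),0)
        print(n,round(d['score'],2),np.array(d['uv']),ray(d['uv'],cam,z,c)[0],col)
```

```text
15.7 [ 453.  -131.4  158.2] -85.17114030491679
cover 0.65 [253.6 176.6] [ 455.2 -132.3    0. ] [29. 31. 33.]
cover 0.37 [44.3 64.2] [548.7  79.1   0. ] [ 36. 113. 114.]
cover 0.74 [217.5 196.6] [571.7  59.4   0. ] [30. 90. 86.]
cover 0.55 [258.8 218.4] [ 461.3 -140.6    0. ] [101.  95.  82.]
jig_1_mid 0.56 [316.4 211.1] [ 490.7 -419.2   11. ] [52. 22. 66.]
jig_1_mid 0.53 [322.2 174.2] [ 672.  -454.7   11. ] [42. 16. 55.]
jig_1_mid 0.5 [313.5 193.5] [ 577.  -408.5   11. ] [28. 92. 87.]
jig_1_mid 0.49 [382.9 231.2] [ 388.4 -733.5   11. ] [20. 86. 32.]
```

Emit:
apply_moves([
  {"tx": 0.005,"ty": 0.02,"tz": 0.02,"spin": 0},
  {"tx": 0.01,"ty": 0.05,"tz": 0.04,"spin": 0},
  {"tx": 0.02,"ty": 0.08,"tz": 0.06,"spin": 0},
  {"tx": 0.03,"ty": 0.11,"tz": 0.06,"spin": 0},
  {"tx": 0.04,"ty": 0.14,"tz": 0.06,"spin": 0},
  {"tx": 0.05,"ty": 0.17,"tz": 0.06,"spin": 0},
  {"tx": 0.05,"ty": 0.19,"tz": 0.06,"spin": 0},
  {"tx": 0.05,"ty": 0.19,"tz": 0.06,"spin": 0},
], gripper=-1)

```text
t: 16.8
ee_pos: [503.3, 60.1, 215.4]
orientation: [-3.138, -0.137, 0.006]
ft_force: [-0.4, -0.3, -0.6]
width: 86.1
grasp_force: 0.0
```

```bash
cat >> h.py <<'E'
def jigs(cam='wrist',im=None,c=None):
    """teal blobs: outline fitted by a 40x60 top rectangle at z=22 (min-area), centre & angle of the long axis"""
    c=c or ctrl.get_calibration(cam); im=ctrl.get_image(cam) if im is None else im
    hsv=cv2.cvtColor(im,cv2.COLOR_RGB2HSV); m=cv2.inRange(hsv,(84,110,40),(96,255,255)); m=cv2.morphologyEx(m,cv2.MORPH_CLOSE,np.ones((3,3)))
    n,l,s,ce=cv2.connectedComponentsWithStats(m); out=[]
    from scipy.optimize import least_squares
    for i in range(1,n):
        if s[i,4]<150: continue
        cnt=max(cv2.findContours((l==i).astype(np.uint8),0,1)[0],key=cv2.contourArea)
        # silhouette fit: hull of projected box (V notch ignored) against the blob hull
        g0=ray(ce[i],cam,11,c)[0]; hull=cv2.convexHull(cnt)[:,0].astype(float)
        w=ray(hull,cam,11,c)[:,:2].astype(np.float32); (cx,cy),(a,b),th=cv2.minAreaRect(w); th=np.radians(th if a>b else th+90)
        loc=np.array([[x,y,z] for x in(-20,20) for y in(-30,30) for z in(0,22)])
        def sil(p):
            q=np.array([[np.cos(p[2]),-np.sin(p[2])],[np.sin(p[2]),np.cos(p[2])]]); P=np.c_[loc[:,:2]@q.T+p[:2],loc[:,2]]
            return cv2.convexHull(proj(P,cam,c).astype(np.float32))
        def cost(p):
            h=sil(p); return [cv2.pointPolygonTest(h,(float(x),float(y)),True) for x,y in hull]
        best=min((least_squares(cost,[g0[0],g0[1],t],x_scale=[1,1,.02],loss='soft_l1',diff_step=1e-4) for t in (th-np.pi/2,th)),key=lambda r:r.cost)
        out.append((best.x[:2],(np.degrees(best.x[2])+90)%180, best.cost/len(hull), s[i].tolist()))
    return out  # centre, world angle (deg) of the jig's y (60 mm) axis, cost, blob
E
python3 - <<'E'
from h import *
np.set_printoptions(precision=1,suppress=True)
o,R=tool(); print(o['t'],o['ee_pos'],yawy(),o['width'])
for j in jigs(im=save('wrist','w7.png')): print(j)
E
```

```text
16.8 [503.3  60.1 215.4] -85.01111775756021 86.08004982300088
(array([549.4,  71.9]), np.float64(103.49652811389763), np.float64(0.2506622298614093), [217, 109, 56, 43, 1783])
```

View pics/w7.png

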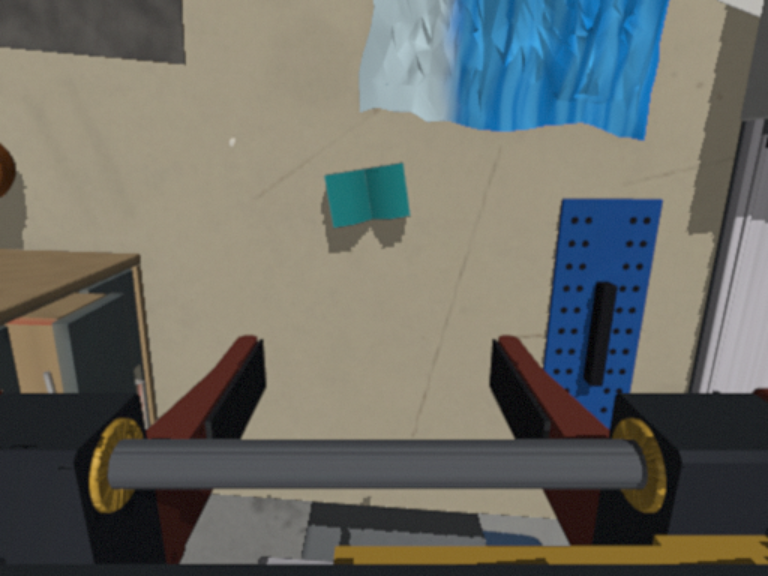

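Emit:
apply_moves([
  {"tx": 0.015,"ty": 0.004,"tz": -0.02,"spin": 3},
  {"tx": 0.03,"ty": 0.008,"tz": -0.05,"spin": 6},
  {"tx": 0.046,"ty": 0.012,"tz": -0.08,"spin": 8.5},
  {"tx": 0.046,"ty": 0.012,"tz": -0.1,"spin": 8.5},
  {"tx": 0.046,"ty": 0.012,"tz": -0.115,"spin": 8.5},
  {"tx": 0.046,"ty": 0.012,"tz": -0.115,"spin": 8.5},
  {"tx": 0.046,"ty": 0.012,"tz": -0.115,"spin": 8.5},
  {"tx": 0.046,"ty": 0.012,"tz": -0.115,"spin": 8.5},
])

```text
t: 17.65
ee_pos: [550.6, 69.8, 103.3]
orientation: [3.12, 0.364, 0.001]
ft_force: [-0.2, -0.5, 0.5]
width: 87.7
grasp_force: 0.0
```

Run:
```python
from h import *
np.set_printoptions(precision=1,suppress=True)
o,R=tool(); print(o['t'],o['ee_pos'],yawy(),o['width'])
for j in jigs(): print(j)
```

```text
17.65 [550.6  69.8 103.3] -76.7030935748939 87.69346264469942
(array([549.6,  72.8]), np.float64(102.16422441473466), np.float64(0.3528991384384501), [213, 172, 72, 51, 3460])
```

Emit:
apply_moves([
  {"tx": 0,"ty": 0.0015,"tz": -0.02,"spin": -1},
  {"tx": 0,"ty": 0.003,"tz": -0.04,"spin": -1},
  {"tx": 0,"ty": 0.003,"tz": -0.06,"spin": -1},
  {"tx": 0,"ty": 0.003,"tz": -0.075,"spin": -1},
  {"tx": 0,"ty": 0.003,"tz": -0.085,"spin": -1},
  {"tx": 0,"ty": 0.003,"tz": -0.093,"spin": -1},
  {"tx": 0,"ty": 0.003,"tz": -0.093,"spin": -1},
  {"tx": 0,"ty": 0.003,"tz": -0.093,"spin": -1},
])

```text
t: 18.5
ee_pos: [550.5, 73.3, 10.0]
orientation: [3.123, 0.337, 0.001]
ft_force: [0.7, -0.0, -0.6]
width: 87.7
grasp_force: 0.0
```

Emit:
apply_moves([
  {"tx": 0,"ty": 0,"tz": 0,"spin": 0},
  {"tx": 0,"ty": 0,"tz": 0,"spin": 0},
  {"tx": 0,"ty": 0,"tz": 0,"spin": 0},
  {"tx": 0,"ty": 0,"tz": 0,"spin": 0},
  {"tx": 0,"ty": 0,"tz": 0,"spin": 0},
  {"tx": 0,"ty": 0,"tz": 0,"spin": 0},
  {"tx": 0,"ty": 0,"tz": 0,"spin": 0},
  {"tx": 0,"ty": 0,"tz": 0,"spin": 0},
], gripper=1)

```text
t: 19.3
ee_pos: [550.4, 73.2, 10.0]
orientation: [3.123, 0.337, 0.001]
ft_force: [-1.0, -0.3, 5.4]
width: 59.5
grasp_force: 29.9
```

Emit:
apply_moves([
  {"tx": 0,"ty": 0,"tz": 0.02,"spin": 0},
  {"tx": 0,"ty": 0,"tz": 0.05,"spin": 0},
  {"tx": 0,"ty": -0.01,"tz": 0.08,"spin": -1},
  {"tx": 0,"ty": -0.035,"tz": 0.09,"spin": -3},
  {"tx": -0.002,"ty": -0.065,"tz": 0.09,"spin": -5},
  {"tx": -0.004,"ty": -0.1,"tz": 0.09,"spin": -7},
  {"tx": -0.006,"ty": -0.135,"tz": 0.09,"spin": -7.5},
  {"tx": -0.0075,"ty": -0.17,"tz": 0.09,"spin": -7.5},
])

```text
t: 20.1
ee_pos: [542.2, -97.9, 99.5]
orientation: [-3.139, -0.132, 0.001]
ft_force: [-0.1, 1.0, -0.6]
width: 60.2
grasp_force: 29.9
```

Emit:
apply_moves([
  {"tx": 0,"ty": -0.03,"tz": 0,"spin": 0},
  {"tx": 0,"ty": -0.06,"tz": 0,"spin": 0},
  {"tx": 0,"ty": -0.09,"tz": 0,"spin": 0},
  {"tx": 0,"ty": -0.12,"tz": 0,"spin": 0},
  {"tx": 0,"ty": -0.145,"tz": 0,"spin": 0},
  {"tx": 0,"ty": -0.165,"tz": 0,"spin": 0},
  {"tx": 0,"ty": -0.173,"tz": 0,"spin": 0},
  {"tx": 0,"ty": -0.173,"tz": 0,"spin": 0},
])

```text
t: 20.9
ee_pos: [542.4, -270.3, 99.3]
orientation: [-3.139, -0.13, 0.001]
ft_force: [0.5, -0.4, -0.4]
width: 59.5
grasp_force: 29.9
```

Run:
```python
from h import *
np.set_printoptions(precision=1,suppress=True)
o,R=tool(); print(o['t'],o['ee_pos'],yawy(),o['width'],o['grasp_force'])
c=ctrl.get_calibration('wrist')
im=save('wrist','w8.png')
for n,z in [('tray_handle',59),('tray_posts',36),('tray',4)]:
    for d in ctrl.pinpoint(n,'wrist')[:2]: print(n,round(d['score'],2),np.array(d['uv']),ray(d['uv'],'wrist',z,c)[0])
```

```text
20.9 [ 542.4 -270.3   99.3] -85.25107293244791 59.52932033337864 29.93391841650009
```

View pics/w8.png

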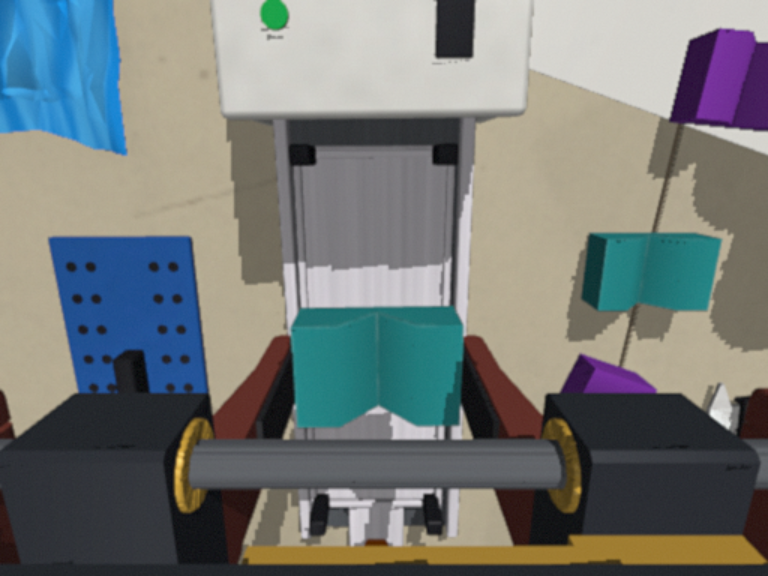

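The jig is held level over the tray, centred between the black posts (303,153), (445,153), (318,513), (431,513); second jig at (650,270).

Emit:
apply_moves([
  {"tx": 0,"ty": 0,"tz": -0.02,"spin": 0},
  {"tx": 0,"ty": 0,"tz": -0.04,"spin": 0},
  {"tx": 0,"ty": 0,"tz": -0.055,"spin": 0},
  {"tx": 0,"ty": 0,"tz": -0.065,"spin": 0},
  {"tx": 0,"ty": 0,"tz": -0.072,"spin": 0},
  {"tx": 0,"ty": 0,"tz": -0.076,"spin": 0},
  {"tx": 0,"ty": 0,"tz": -0.079,"spin": 0},
  {"tx": 0,"ty": 0,"tz": -0.079,"spin": 0},
])

```text
t: 21.9
ee_pos: [542.8, -269.8, 20.7]
orientation: [3.139, 0.132, 0.0]
ft_force: [-0.1, -0.6, -0.4]
width: 59.7
grasp_force: 29.9
```

Emit:
apply_moves([
  {"tx": 0,"ty": 0,"tz": 0,"spin": 0},
  {"tx": 0,"ty": 0,"tz": 0,"spin": 0},
  {"tx": 0,"ty": 0,"tz": 0,"spin": 0},
  {"tx": 0,"ty": 0,"tz": 0,"spin": 0},
  {"tx": 0,"ty": 0,"tz": 0.01,"spin": 0},
  {"tx": 0,"ty": 0,"tz": 0.03,"spin": 0},
  {"tx": 0,"ty": 0,"tz": 0.07,"spin": 0},
  {"tx": 0,"ty": 0,"tz": 0.12,"spin": 0},
], gripper=-1)

```text
t: 22.7
ee_pos: [541.4, -269.0, 140.9]
orientation: [-3.137, -0.132, 0.005]
ft_force: [0.4, 0.1, -1.1]
width: 87.9
grasp_force: 0.0
```

Emit:
apply_moves([
  {"tx": 0,"ty": -0.02,"tz": 0.02,"spin": -1},
  {"tx": 0,"ty": -0.05,"tz": 0.03,"spin": -2},
  {"tx": 0,"ty": -0.08,"tz": 0.03,"spin": -3},
  {"tx": 0,"ty": -0.11,"tz": 0.03,"spin": -4},
  {"tx": 0,"ty": -0.13,"tz": 0.03,"spin": -4.5},
  {"tx": 0,"ty": -0.14,"tz": 0.03,"spin": -4.5},
  {"tx": 0,"ty": -0.14,"tz": 0.03,"spin": -4.5},
  {"tx": 0,"ty": -0.14,"tz": 0.03,"spin": -4.5},
])

```text
t: 23.5
ee_pos: [542.5, -408.8, 170.4]
orientation: [-3.141, -0.01, 0.001]
ft_force: [-0.9, 0.1, 1.2]
width: 87.9
grasp_force: 0.0
```

Run:
```python
from h import *
np.set_printoptions(precision=1,suppress=True)
o,R=tool(); print(o['t'],o['ee_pos'],yawy(),o['width'],o['grasp_force'])
for j in jigs(im=save('wrist','w9.png')): print(j)
```

```text
23.5 [ 542.5 -408.8  170.4] -89.65209696774248 87.85067122961222 0.0
(array([ 569.5, -417.5]), np.float64(94.52517515159728), np.float64(0.2538692870368801), [231, 132, 60, 44, 2263])
(array([ 539.8, -263.6]), np.float64(95.69176294098364), np.float64(0.021164946633216258), [81, 158, 71, 46, 2544])
```

View pics/w9.png

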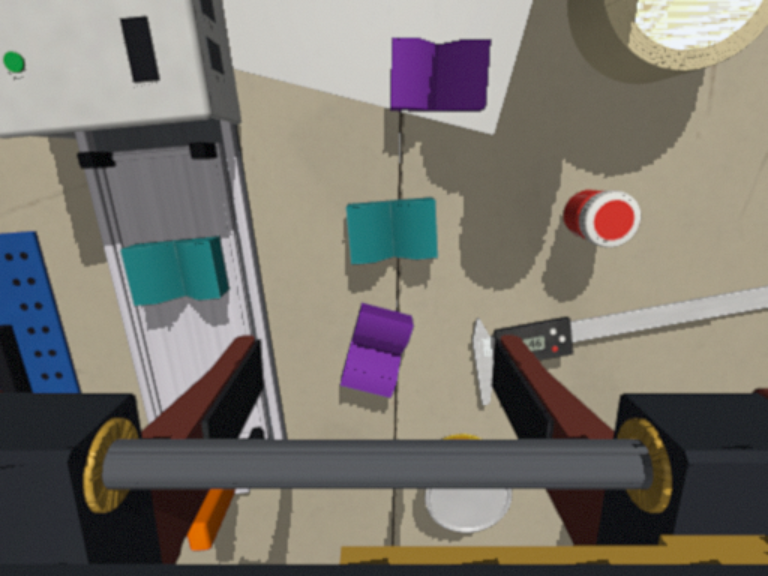

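Emit:
apply_moves([
  {"tx": 0.01,"ty": -0.003,"tz": -0.02,"spin": 2},
  {"tx": 0.02,"ty": -0.006,"tz": -0.04,"spin": 4},
  {"tx": 0.027,"ty": -0.009,"tz": -0.06,"spin": 4.2},
  {"tx": 0.027,"ty": -0.009,"tz": -0.07,"spin": 4.2},
  {"tx": 0.027,"ty": -0.009,"tz": -0.07,"spin": 4.2},
  {"tx": 0.027,"ty": -0.009,"tz": -0.07,"spin": 4.2},
  {"tx": 0.027,"ty": -0.009,"tz": -0.07,"spin": 4.2},
  {"tx": 0.027,"ty": -0.009,"tz": -0.07,"spin": 4.2},
])

```text
t: 24.35
ee_pos: [570.0, -419.0, 101.9]
orientation: [3.138, 0.124, 0.002]
ft_force: [0.6, 0.4, 0.3]
width: 87.7
grasp_force: 0.0
```

Run:
```python
from h import *
np.set_printoptions(precision=1,suppress=True)
o,R=tool(); print(o['t'],o['ee_pos'],yawy(),o['width'],o['grasp_force'])
for j in jigs(): print(j)
```

```text
24.35 [ 570.  -419.   101.9] -85.47760359059016 87.71332172155854 0.0
(array([ 569.4, -417.5]), np.float64(92.00672787689093), np.float64(0.13758738299631024), [214, 172, 73, 52, 3478])
(array([ 534.7, -253.3]), np.float64(93.46578409257197), np.float64(0.10613693224286935), [12, 195, 92, 53, 4244])
```

Emit:
apply_moves([
  {"tx": 0,"ty": 0.001,"tz": -0.02,"spin": -1.5},
  {"tx": 0,"ty": 0.001,"tz": -0.04,"spin": -1.5},
  {"tx": 0,"ty": 0.001,"tz": -0.06,"spin": -1.5},
  {"tx": 0,"ty": 0.001,"tz": -0.075,"spin": -1.5},
  {"tx": 0,"ty": 0.001,"tz": -0.085,"spin": -1.5},
  {"tx": 0,"ty": 0.001,"tz": -0.092,"spin": -1.5},
  {"tx": 0,"ty": 0.001,"tz": -0.092,"spin": -1.5},
  {"tx": 0,"ty": 0.001,"tz": -0.092,"spin": -1.5},
])

```text
t: 25.2
ee_pos: [570.1, -418.0, 9.2]
orientation: [3.14, 0.083, 0.001]
ft_force: [0.0, 0.8, -0.1]
width: 87.9
grasp_force: 0.0
```

Emit:
apply_moves([
  {"tx": 0,"ty": 0,"tz": 0,"spin": 0},
  {"tx": 0,"ty": 0,"tz": 0,"spin": 0},
  {"tx": 0,"ty": 0,"tz": 0,"spin": 0},
  {"tx": 0,"ty": 0,"tz": 0,"spin": 0},
  {"tx": 0,"ty": 0,"tz": 0,"spin": 0},
  {"tx": 0,"ty": 0,"tz": 0,"spin": 0},
  {"tx": 0,"ty": 0,"tz": 0,"spin": 0},
  {"tx": 0,"ty": 0,"tz": 0,"spin": 0},
], gripper=1)

```text
t: 26.0
ee_pos: [569.9, -417.9, 9.0]
orientation: [3.14, 0.083, 0.001]
ft_force: [-1.3, -0.2, 4.8]
width: 60.0
grasp_force: 29.8
```

Run:
```python
from h import *
o,R=tool(); print(o['t'],o['ee_pos'],yawy(),o['width'],o['grasp_force'],o['moment'])
```

```text
26.0 [ 569.86547346 -417.86349702    9.01894564] -86.96812134640517 60.03376223797484 29.837571680545807 [-0.0589259   0.16304016  0.02240575]
```

Emit:
apply_moves([
  {"tx": 0,"ty": 0,"tz": 0.02,"spin": 0},
  {"tx": 0,"ty": 0,"tz": 0.05,"spin": 0},
  {"tx": 0,"ty": 0,"tz": 0.08,"spin": 0.5},
  {"tx": -0.01,"ty": 0.018,"tz": 0.09,"spin": 1},
  {"tx": -0.025,"ty": 0.043,"tz": 0.09,"spin": 1.8},
  {"tx": -0.04,"ty": 0.07,"tz": 0.09,"spin": 1.8},
  {"tx": -0.055,"ty": 0.095,"tz": 0.09,"spin": 1.8},
  {"tx": -0.07,"ty": 0.12,"tz": 0.09,"spin": 1.8},
])

```text
t: 26.8
ee_pos: [499.1, -296.8, 99.7]
orientation: [3.138, 0.132, 0.001]
ft_force: [0.2, -0.4, -0.8]
width: 59.8
grasp_force: 29.8
```

Emit:
apply_moves([
  {"tx": -0.01,"ty": 0.018,"tz": 0,"spin": 0},
  {"tx": -0.013,"ty": 0.0235,"tz": 0,"spin": 0},
  {"tx": -0.013,"ty": 0.0235,"tz": 0,"spin": 0},
  {"tx": -0.013,"ty": 0.0235,"tz": -0.02,"spin": 0},
  {"tx": -0.013,"ty": 0.0235,"tz": -0.04,"spin": 0},
  {"tx": -0.013,"ty": 0.0235,"tz": -0.05,"spin": 0},
  {"tx": -0.013,"ty": 0.0235,"tz": -0.05,"spin": 0},
  {"tx": -0.013,"ty": 0.0235,"tz": -0.05,"spin": 0},
])

```text
t: 27.6
ee_pos: [487.2, -274.9, 48.9]
orientation: [3.139, 0.132, 0.001]
ft_force: [0.2, -0.0, -0.2]
width: 59.9
grasp_force: 29.8
```

Run:
```python
from h import *
o,R=tool(); print(o['t'],o['ee_pos'],yawy(),o['width'],o['grasp_force'],o['moment'])
save('wrist','w10.png')
```

```text
27.6 [ 487.19454751 -274.8595369    48.90289591] -85.1920365299908 59.90975211068547 29.842429161071777 [ 0.03975015 -0.07325501  0.09447419]
```

View pics/w10.png

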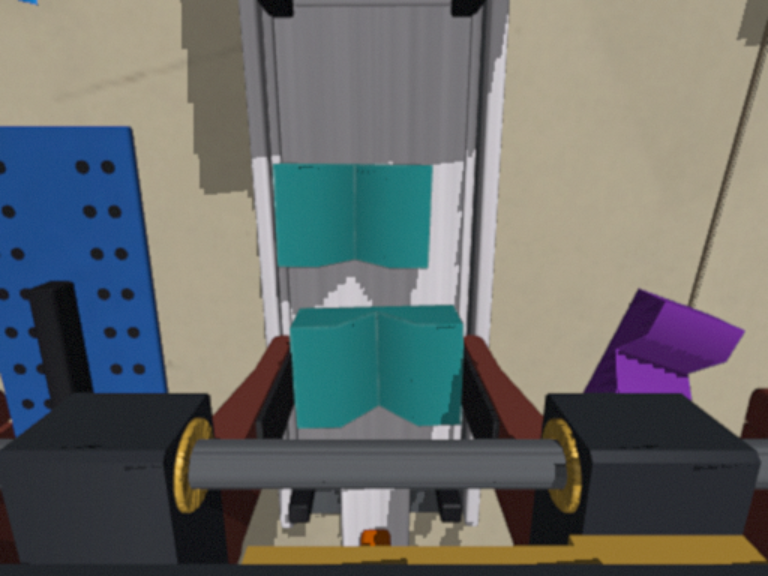

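First jig sits at (354,215), pushed to the left lip but square; the second is centred above its slot at (377,365).

Emit:
apply_moves([
  {"tx": 0,"ty": 0,"tz": -0.01,"spin": 0},
  {"tx": 0,"ty": 0,"tz": -0.018,"spin": 0},
  {"tx": 0,"ty": 0,"tz": -0.024,"spin": 0},
  {"tx": 0,"ty": 0,"tz": -0.027,"spin": 0},
  {"tx": 0,"ty": 0,"tz": -0.0295,"spin": 0},
  {"tx": 0,"ty": 0,"tz": -0.0295,"spin": 0},
  {"tx": 0,"ty": 0,"tz": -0.0295,"spin": 0},
  {"tx": 0,"ty": 0,"tz": -0.0295,"spin": 0},
])

```text
t: 28.45
ee_pos: [486.8, -274.3, 19.2]
orientation: [3.139, 0.132, 0.0]
ft_force: [1.3, 0.1, -1.1]
width: 59.8
grasp_force: 29.9
```

Emit:
apply_moves([
  {"tx": 0,"ty": 0,"tz": 0,"spin": 0},
  {"tx": 0,"ty": 0,"tz": 0,"spin": 0},
  {"tx": 0,"ty": 0,"tz": 0,"spin": 0},
  {"tx": 0,"ty": 0,"tz": 0,"spin": 0},
  {"tx": 0,"ty": 0,"tz": 0,"spin": 0},
  {"tx": 0,"ty": 0,"tz": 0.02,"spin": 0},
  {"tx": 0,"ty": 0,"tz": 0.06,"spin": 0},
  {"tx": -0.01,"ty": 0,"tz": 0.1,"spin": 0},
], gripper=-1)

```text
t: 29.25
ee_pos: [477.0, -274.1, 119.8]
orientation: [-3.138, -0.133, 0.001]
ft_force: [1.4, -0.5, -0.2]
width: 87.6
grasp_force: 0.0
```

Emit:
apply_moves([
  {"tx": -0.03,"ty": -0.002,"tz": 0.04,"spin": 0},
  {"tx": -0.05,"ty": -0.004,"tz": 0.08,"spin": 0},
  {"tx": -0.05,"ty": -0.004,"tz": 0.12,"spin": 0},
  {"tx": -0.05,"ty": -0.004,"tz": 0.13,"spin": 0},
  {"tx": -0.05,"ty": -0.004,"tz": 0.13,"spin": 0},
  {"tx": -0.05,"ty": -0.004,"tz": 0.13,"spin": 0},
  {"tx": -0.05,"ty": -0.004,"tz": 0.13,"spin": 0},
  {"tx": -0.05,"ty": -0.004,"tz": 0.13,"spin": 0},
])

```text
t: 30.05
ee_pos: [426.1, -277.7, 247.4]
orientation: [-3.137, -0.133, 0.004]
ft_force: [0.2, 0.3, 0.1]
width: 87.9
grasp_force: 0.0
```

Run:
```python
from h import *
np.set_printoptions(precision=1,suppress=True)
o,R=tool(); print(o['t'],o['ee_pos'],yawy())
c=ctrl.get_calibration('wrist'); im=save('wrist','w11.png')
for n,z in [('tray_handle',59),('tray_posts',36),('tray',4),('cover',0),('jig_1_mid',21)]:
    for d in ctrl.pinpoint(n,'wrist')[:4]: print(n,round(d['score'],2),np.array(d['uv']),ray(d['uv'],'wrist',z,c)[0])
```

```text
30.05 [ 426.1 -277.7  247.4] -85.15267188618814
tray_handle 0.88 [250.1 221.7] [ 365.1 -279.9   59. ]
tray_posts 0.76 [249.7  92.8] [ 514.5 -266.6   36. ]
tray 0.29 [244.8  73.7] [ 537.5 -258.3    4. ]
cover 0.95 [146.3 132.3] [ 455.2 -135.3    0. ]
jig_1_mid 0.75 [253.  116.2] [ 488.3 -272.8   21. ]
jig_1_mid 0.65 [357.4 129.9] [ 483. -403.   21.]
```

View pics/w11.png

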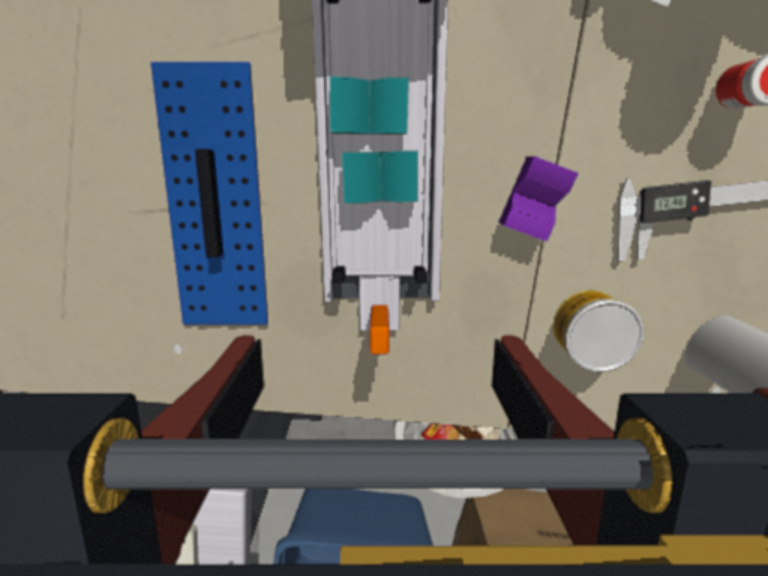

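Both jigs lie side by side on the deck (369,105) and (380,176), the front posts at (338,273), (419,272); cover at (210,195). Checking the tray pose and jig heights numerically.

Run:
```python
from h import *
from scipy.optimize import least_squares
np.set_printoptions(precision=1,suppress=True)
im=cv2.resize(cv2.imread('pics/w11.png'),(512,384),interpolation=cv2.INTER_AREA)[:,:,::-1].copy(); c=ctrl.get_calibration('wrist')
hsv=cv2.cvtColor(im,cv2.COLOR_RGB2HSV); m=cv2.inRange(hsv,(84,110,40),(96,255,255)); m=cv2.morphologyEx(m,cv2.MORPH_CLOSE,np.ones((3,3)))
n,l,s,ce=cv2.connectedComponentsWithStats(m)
loc=np.array([[x,y,z] for x in(-20,20) for y in(-30,30) for z in(0,22)])
for i in range(1,n):
    if s[i,4]<300: continue
    hull=cv2.convexHull(np.argwhere(l==i)[:,::-1].astype(np.int32))[:,0].astype(float)
    for z0 in (6,10,14):
        def cost(p):
            q=np.array([[np.cos(p[2]),-np.sin(p[2])],[np.sin(p[2]),np.cos(p[2])]]); h=cv2.convexHull(proj(np.c_[loc[:,:2]@q.T+p[:2],loc[:,2]+z0],'wrist',c).astype(np.float32))
            return [cv2.pointPolygonTest(h,(float(a),float(b)),True) for a,b in hull]
        g=ray(ce[i],'wrist',21,c)[0]; r=least_squares(cost,[g[0],g[1],.084],x_scale=[1,1,.02],diff_step=1e-4)
        print(z0,r.x[:2],np.degrees(r.x[2]),r.cost)
a=np.radians(4.85); T=np.array([515,-272.]); Q=np.array([[np.cos(a),-np.sin(a)],[np.sin(a),np.cos(a)]])
print(proj(np.c_[np.array([[-112,-40],[-112,40],[-102,-40],[-102,40]])@Q.T+T,[36]*4],'wrist',c)*1.5)
g=cv2.cvtColor(im,cv2.COLOR_RGB2GRAY)
print(g[174:192,216:236]); print(g[180,272:290])
print(proj(np.r_[T+Q@[-150,0],71],'wrist',c)*1.5)
```

```text
6 [ 541.8 -260.2] 5.553246136250202 1.5974883828095898
10 [ 541.5 -260.6] 6.442916301013206 2.5021672397073136
14 [ 540.9 -260.2] 7.683676709117616 2.7208886033251964
6 [ 487.8 -274. ] 3.962266435961911 0.9620329849401483
10 [ 487.9 -274.1] 3.547116728740521 1.5617944996391844
14 [ 488.1 -274.3] 3.1144741897645893 2.4105677867321527
[[427.6 280.7]
 [332.4 280.6]
 [428.  269.1]
 [332.  269. ]]
[[171 184 184 174 144 146 172 169 154 174 188 190 190 190 189 188 187 187
  186 184]
 [171 184 185 175 146 146 172 170 154 172 186 188 188 188 190 189 187 188
  186 184]
 [169 183 186 178 152 146 170 166 139 146 158 160 160 166 183 188 188 188
  186 184]
 [168 183 186 179 154 143 156 144 104  94  98 100 101 122 166 185 188 188
  185 183]
 [167 183 186 180 153 126 109  83  45  34  31  32  39  73 138 175 189 187
  185 183]
 [166 183 186 181 153 112  68  38  20  18  17  16  23  56 127 173 188 185
  183 182]
 [165 183 188 183 151 102  42  23  20  19  22  18  21  50 122 175 189 186
  183 183]
 [164 182 187 184 151  94  35  22  24  24  24  23  21  47 123 179 195 192
  189 189]
 [162 181 188 184 149  8
[... 216 characters left out ...]
 59
   58  56]
 [167 183 186 181 143  83  33  29  30  28  27  28  23  24  38  44  46  43
   42  43]
 [168 184 186 174 125  69  30  27  29  29  29  27  24  29  41  42  45  43
   42  42]
 [166 183 186 170 113  60  28  27  28  29  28  29  29  36  44  46  46  45
   46  44]
 [162 182 186 170 111  59  32  32  32  33  31  38  47  52  58  58  56  56
   56  56]
 [159 180 186 171 113  65  41  40  41  43  41  49  64  69  72  70  70  71
   68  67]
 [153 180 186 171 115  69  46  46  46  45  48  55  71  75  75  75  75  73
   74  74]
 [149 179 186 171 115  71  46  45  44  43  45  53  69  74  75  75  75  73
   73  72]]
[189 189 169 115  43  17  21  23  22  22  33  63  89  67  48  76 133 170]
[[380.1 338.5]]
```

Jig A is about 9 mm off to the left, close to the lip; I'll regrip it to recentre.

Emit:
apply_moves([
  {"tx": 0.035,"ty": 0.002,"tz": -0.02,"spin": 0},
  {"tx": 0.075,"ty": 0.005,"tz": -0.05,"spin": 0},
  {"tx": 0.105,"ty": 0.008,"tz": -0.08,"spin": 0},
  {"tx": 0.1162,"ty": 0.008,"tz": -0.11,"spin": 0},
  {"tx": 0.1162,"ty": 0.008,"tz": -0.14,"spin": 0},
  {"tx": 0.1162,"ty": 0.008,"tz": -0.16,"spin": 0},
  {"tx": 0.1162,"ty": 0.008,"tz": -0.17,"spin": 0},
  {"tx": 0.1162,"ty": 0.008,"tz": -0.17,"spin": 0},
])

```text
t: 31.15
ee_pos: [542.1, -269.9, 77.9]
orientation: [-3.138, -0.132, 0.003]
ft_force: [1.0, -0.0, 0.4]
width: 87.4
grasp_force: 0.0
```

Emit:
apply_moves([
  {"tx": 0,"ty": 0,"tz": -0.015,"spin": 0},
  {"tx": 0,"ty": 0,"tz": -0.03,"spin": 0},
  {"tx": 0,"ty": 0,"tz": -0.042,"spin": 0},
  {"tx": 0,"ty": 0,"tz": -0.05,"spin": 0},
  {"tx": 0,"ty": 0,"tz": -0.055,"spin": 0},
  {"tx": 0,"ty": 0,"tz": -0.057,"spin": 0},
  {"tx": 0,"ty": 0,"tz": -0.057,"spin": 0},
  {"tx": 0,"ty": 0,"tz": -0.057,"spin": 0},
])

```text
t: 31.95
ee_pos: [543.2, -270.4, 22.5]
orientation: [3.138, 0.132, 0.001]
ft_force: [0.0, -0.0, -1.0]
width: 88.0
grasp_force: 0.0
```

Emit:
apply_moves([
  {"tx": 0,"ty": 0,"tz": 0,"spin": 0},
  {"tx": 0,"ty": 0,"tz": 0,"spin": 0},
  {"tx": 0,"ty": 0,"tz": 0,"spin": 0},
  {"tx": 0,"ty": 0,"tz": 0,"spin": 0},
  {"tx": 0,"ty": 0,"tz": 0,"spin": 0},
  {"tx": 0,"ty": 0,"tz": 0,"spin": 0},
  {"tx": 0,"ty": 0,"tz": 0.003,"spin": 0},
  {"tx": 0,"ty": 0,"tz": 0.006,"spin": 0},
], gripper=1)

```text
t: 32.75
ee_pos: [542.8, -270.3, 28.2]
orientation: [-3.139, -0.132, 0.0]
ft_force: [-0.2, -0.8, -0.0]
width: 59.5
grasp_force: 30.0
```

Run:
```python
from h import *
o,R=tool(); print(o['t'],o['ee_pos'],yawy(),o['width'],o['grasp_force'],o['ft_force'],o['moment'])
```

```text
32.75 [ 542.79607185 -270.27788771   28.18106333] -85.16696318685875 59.51675991323683 29.999751448631287 [-0.18861098 -0.8228579  -0.0442034 ] [-0.013565    0.05505559  0.00730581]
```

Emit:
apply_moves([
  {"tx": 0,"ty": 0,"tz": -0.003,"spin": 0},
  {"tx": 0,"ty": 0,"tz": -0.005,"spin": 0},
  {"tx": 0,"ty": 0,"tz": -0.006,"spin": 0},
  {"tx": 0,"ty": 0,"tz": -0.0065,"spin": 0},
  {"tx": 0,"ty": 0,"tz": -0.0065,"spin": 0},
  {"tx": 0,"ty": 0,"tz": -0.0065,"spin": 0},
  {"tx": 0,"ty": 0,"tz": -0.0065,"spin": 0},
  {"tx": 0,"ty": 0,"tz": -0.0065,"spin": 0},
])

```text
t: 33.55
ee_pos: [542.7, -270.2, 22.3]
orientation: [-3.139, -0.132, 0.001]
ft_force: [-2.6, 1.1, 9.7]
width: 59.5
grasp_force: 30.0
```

Emit:
apply_moves([
  {"tx": 0,"ty": 0,"tz": 0,"spin": 0},
  {"tx": 0,"ty": 0,"tz": 0,"spin": 0},
  {"tx": 0,"ty": 0,"tz": 0,"spin": 0},
  {"tx": 0,"ty": 0,"tz": 0,"spin": 0},
  {"tx": 0,"ty": 0,"tz": 0,"spin": 0},
  {"tx": 0,"ty": 0,"tz": 0,"spin": 0},
  {"tx": 0,"ty": 0,"tz": 0.03,"spin": 0},
  {"tx": 0,"ty": 0,"tz": 0.07,"spin": 0},
], gripper=-1)

```text
t: 34.35
ee_pos: [541.3, -269.4, 90.4]
orientation: [-3.136, -0.132, 0.007]
ft_force: [1.6, -0.5, 0.1]
width: 87.7
grasp_force: 0.0
```

Emit:
apply_moves([
  {"tx": -0.01,"ty": 0.01,"tz": 0.04,"spin": 0},
  {"tx": -0.03,"ty": 0.035,"tz": 0.065,"spin": 0},
  {"tx": -0.05,"ty": 0.065,"tz": 0.065,"spin": 0},
  {"tx": -0.07,"ty": 0.095,"tz": 0.065,"spin": 0},
  {"tx": -0.088,"ty": 0.125,"tz": 0.065,"spin": 0},
  {"tx": -0.088,"ty": 0.138,"tz": 0.065,"spin": 0},
  {"tx": -0.088,"ty": 0.138,"tz": 0.055,"spin": 0},
  {"tx": -0.088,"ty": 0.138,"tz": 0.055,"spin": 0},
])

```text
t: 35.15
ee_pos: [455.6, -132.6, 145.8]
orientation: [3.139, 0.134, -0.0]
ft_force: [0.3, -0.2, 1.1]
width: 87.6
grasp_force: 0.0
```

Run:
```python
from h import *
np.set_printoptions(precision=1,suppress=True)
o,R=tool(); print(o['t'],o['ee_pos'],yawy(),o['width'])
c=ctrl.get_calibration('wrist'); im=save('wrist','w12.png')
hsv=cv2.cvtColor(im,cv2.COLOR_RGB2HSV); m=cv2.inRange(hsv,(104,120,40),(125,255,255)); M=[]
for v in range(100,230,15):
    x=np.where(m[v,150:360])[0]+150
    if len(x)>30:
        k=np.diff(x).argmax(); e=ray([[x[0]-.5,v],[x[-1]+.5,v]],'wrist',5,c)[:,:2]; r=ray([[x[k]+.5,v],[x[k+1]-.5,v]],'wrist',21,c)[:,:2]
        print(v,e.mean(0),np.linalg.norm(e[1]-e[0]),r.mean(0),np.linalg.norm(r[1]-r[0])); M.append(e.mean(0))
M=np.array(M); print(np.polyfit(M[:,0],M[:,1],1),np.polyval(np.polyfit(M[:,0],M[:,1],1),454.5))
for d in ctrl.pinpoint('cover','wrist')[:2]: print(d['score'],ray(d['uv'],'wrist',0,c)[0])
```

```text
35.15 [ 455.6 -132.6  145.8] -85.12622999178612 87.59423215051393
100 [ 535.4 -124.3] 78.20449984765497 [532.  -88.3] 0.0
115 [ 521.7 -125. ] 78.25900688449535 [519. -89.] 0.0
130 [ 507.7 -126.2] 77.34799848925877 [506.5 -98.8] 3.663359135606357
145 [ 493.3 -127.4] 78.37216889244948 [ 495.2 -126.8] 10.206937880514534
160 [ 478.6 -128.7] 77.43822984835207 [ 481.3 -128. ] 10.343902397454768
175 [ 463.4 -130. ] 78.49148758289004 [ 466.9 -129.3] 10.48459270300467
190 [ 447.8 -130.8] 78.55371032210687 [ 452.2 -131. ] 9.66286363935186
205 [ 431.8 -132.7] 78.61747944627726 [ 436.9 -131.8] 10.777775791610805
220 [ 415.3 -134.1] 77.63404650103756 [ 421.4 -133.7] 9.936899664225162
[   0.1 -168.3] -130.68550219353656
0.97 [ 454.6 -130.9    0. ]
```

View pics/w12.png

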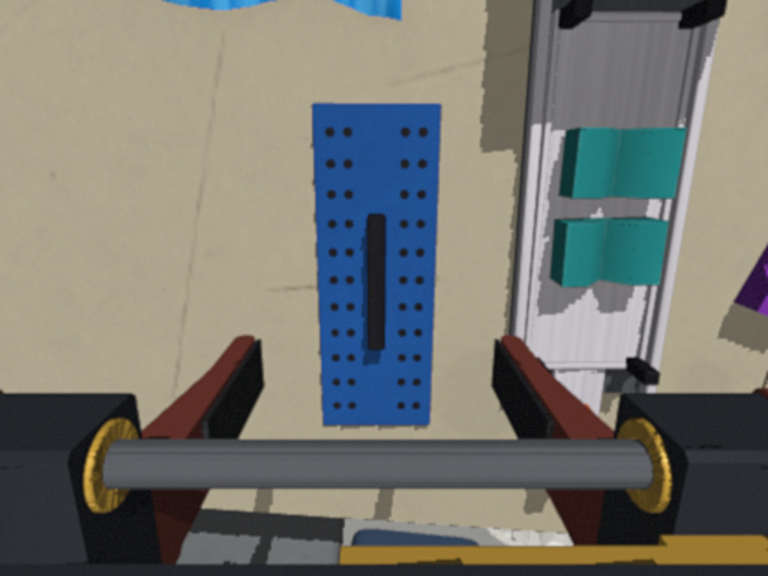

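Both jigs now lie centred and aligned (620,160), (610,250); cover undisturbed at (377,265).

Emit:
apply_moves([
  {"tx": -0.0005,"ty": 0.0005,"tz": -0.02,"spin": 0},
  {"tx": -0.0005,"ty": 0.0005,"tz": -0.045,"spin": 0},
  {"tx": -0.0005,"ty": 0.0005,"tz": -0.07,"spin": 0},
  {"tx": -0.0005,"ty": 0.0005,"tz": -0.095,"spin": 0},
  {"tx": -0.0005,"ty": 0.0005,"tz": -0.115,"spin": 0},
  {"tx": -0.0005,"ty": 0.0005,"tz": -0.128,"spin": 0},
  {"tx": -0.0005,"ty": 0.0005,"tz": -0.135,"spin": 0},
  {"tx": -0.0005,"ty": 0.0005,"tz": -0.137,"spin": 0},
], gripper=0.3)

```text
t: 36.05
ee_pos: [454.5, -132.1, 9.1]
orientation: [-3.139, -0.132, 0.001]
ft_force: [-0.4, -0.4, -0.6]
width: 31.5
grasp_force: 0.0
```

Emit:
apply_moves([
  {"tx": 0,"ty": 0,"tz": 0,"spin": 0},
  {"tx": 0,"ty": 0,"tz": 0,"spin": 0},
  {"tx": 0,"ty": 0,"tz": 0,"spin": 0},
  {"tx": 0,"ty": 0,"tz": 0,"spin": 0},
  {"tx": 0,"ty": 0,"tz": 0,"spin": 0},
  {"tx": 0,"ty": 0,"tz": 0,"spin": 0},
  {"tx": 0,"ty": 0,"tz": 0,"spin": 0},
  {"tx": 0,"ty": 0,"tz": 0,"spin": 0},
], gripper=1)

```text
t: 36.85
ee_pos: [455.0, -131.9, 10.4]
orientation: [3.138, 0.132, 0.002]
ft_force: [0.3, 0.8, 6.8]
width: 11.5
grasp_force: 30.0
```

Emit:
apply_moves([
  {"tx": 0,"ty": 0,"tz": 0.01,"spin": 0},
  {"tx": 0,"ty": 0,"tz": 0.03,"spin": 0},
  {"tx": 0,"ty": 0,"tz": 0.06,"spin": 0},
  {"tx": 0,"ty": 0,"tz": 0.09,"spin": 0},
  {"tx": 0.01,"ty": -0.01,"tz": 0.1,"spin": 0},
  {"tx": 0.02,"ty": -0.03,"tz": 0.1,"spin": 0},
  {"tx": 0.03,"ty": -0.05,"tz": 0.1,"spin": 0},
  {"tx": 0.04,"ty": -0.075,"tz": 0.1,"spin": 0},
])

```text
t: 37.65
ee_pos: [494.5, -207.0, 110.5]
orientation: [-3.139, -0.134, -0.0]
ft_force: [0.1, 0.2, -1.6]
width: 11.5
grasp_force: 30.0
```

Run:
```python
from h import *
o,R=tool(); print(o['t'],o['ee_pos'],yawy(),o['width'],o['grasp_force'],o['ft_force'],o['moment'])
```

```text
37.65 [ 494.53849697 -206.9733079   110.51413514] -85.12514630547366 11.547893349146527 30.000354945659637 [ 0.14476283  0.18656592 -1.55413438] [ 0.04759388 -0.0123939  -0.00566389]
```

Emit:
apply_moves([
  {"tx": 0.008,"ty": -0.025,"tz": 0,"spin": 0},
  {"tx": 0.016,"ty": -0.05,"tz": 0,"spin": 0},
  {"tx": 0.0205,"ty": -0.065,"tz": 0,"spin": 0},
  {"tx": 0.0205,"ty": -0.065,"tz": 0,"spin": 0},
  {"tx": 0.0205,"ty": -0.065,"tz": -0.02,"spin": 0},
  {"tx": 0.0205,"ty": -0.065,"tz": -0.04,"spin": 0},
  {"tx": 0.0205,"ty": -0.065,"tz": -0.05,"spin": 0},
  {"tx": 0.0205,"ty": -0.065,"tz": -0.05,"spin": 0},
])

```text
t: 38.45
ee_pos: [513.5, -270.3, 58.4]
orientation: [-3.137, -0.133, 0.005]
ft_force: [-0.9, 0.0, -1.4]
width: 11.6
grasp_force: 30.0
```

Run:
```python
from h import *
np.set_printoptions(precision=1,suppress=True)
o,R=tool(); print(o['t'],o['ee_pos'],yawy(),o['width'],o['grasp_force'],o['moment'])
c=ctrl.get_calibration('wrist'); im=save('wrist','w13.png')
z=o['ee_pos'][2]-10.4
hsv=cv2.cvtColor(im,cv2.COLOR_RGB2HSV); m=cv2.inRange(hsv,(100,120,40),(125,255,255)); M=[]
for v in range(70,230,15):
    x=np.where(m[v,150:360])[0]+150
    if len(x)>30: e=ray([[x[0]-.5,v],[x[-1]+.5,v]],'wrist',z+5,c)[:,:2]; M.append(e.mean(0)); W=np.linalg.norm(e[1]-e[0])
M=np.array(M); p=np.polyfit(M[:,0],M[:,1],1); print(np.degrees(np.arctan(p[0])),np.polyval(p,515.5),W,np.where(m[:,240])[0][[0,-1]])
for d in ctrl.pinpoint('cover','wrist')[:2]: print(d['score'],ray(d['uv'],'wrist',z,c)[0])
```

```text
38.45 [ 513.5 -270.3   58.4] -85.13815349134572 11.627236030916908 29.999816715717316 [-0.  0. -0.]
4.9218280861563075 -268.83174475031905 78.30343780947348 [ 36 362]
0.65 [ 512.1 -271.1   48. ]
```

View pics/w13.png

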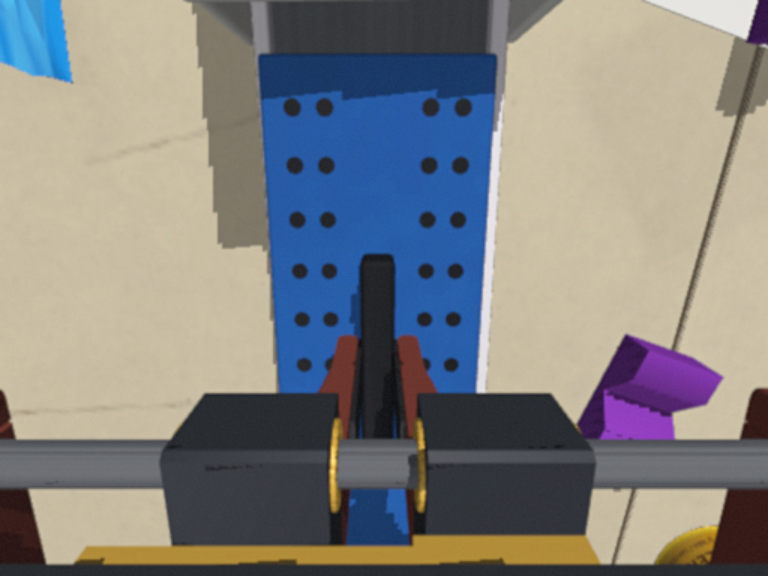

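Cover is held square over the tray (front edge at row 55, edges 262–495).

Emit:
apply_moves([
  {"tx": 0,"ty": 0,"tz": -0.003,"spin": 0},
  {"tx": 0,"ty": 0,"tz": -0.006,"spin": 0},
  {"tx": 0,"ty": 0,"tz": -0.009,"spin": 0},
  {"tx": 0,"ty": 0,"tz": -0.012,"spin": 0},
  {"tx": 0,"ty": 0,"tz": -0.012,"spin": 0},
  {"tx": 0,"ty": 0,"tz": -0.012,"spin": 0},
  {"tx": 0,"ty": 0,"tz": -0.012,"spin": 0},
  {"tx": 0,"ty": 0,"tz": -0.012,"spin": 0},
])

```text
t: 39.35
ee_pos: [515.0, -271.8, 47.8]
orientation: [3.139, 0.132, 0.0]
ft_force: [0.3, 0.0, 0.1]
width: 11.6
grasp_force: 30.0
```

Run:
```python
from h import *
o,R=tool(); print(o['t'],o['ee_pos'],yawy(),o['width'],o['grasp_force'],o['ft_force'],o['moment'])
```

```text
39.35 [ 514.972248   -271.7640956    47.77167811] -85.17312313261654 11.613036451651025 29.999806880950928 [0.27374199 0.02383286 0.1254279 ] [0.01412482 0.01247051 0.03169672]
```

Settled at the target; lower the last ~1.5 mm and release.

Emit:
apply_moves([
  {"tx": 0,"ty": 0,"tz": -0.0005,"spin": 0},
  {"tx": 0,"ty": 0,"tz": -0.001,"spin": 0},
  {"tx": 0,"ty": 0,"tz": -0.0015,"spin": 0},
  {"tx": 0,"ty": 0,"tz": -0.0015,"spin": 0},
  {"tx": 0,"ty": 0,"tz": -0.0015,"spin": 0},
  {"tx": 0,"ty": 0,"tz": -0.0015,"spin": 0},
  {"tx": 0,"ty": 0,"tz": -0.0015,"spin": 0},
  {"tx": 0,"ty": 0,"tz": -0.0015,"spin": 0},
])

```text
t: 40.15
ee_pos: [514.9, -271.7, 46.4]
orientation: [3.139, 0.132, 0.0]
ft_force: [-2.4, 0.9, 4.9]
width: 11.6
grasp_force: 30.0
```

Emit:
apply_moves([
  {"tx": 0,"ty": 0,"tz": 0,"spin": 0},
  {"tx": 0,"ty": 0,"tz": 0,"spin": 0},
  {"tx": 0,"ty": 0,"tz": 0,"spin": 0},
  {"tx": 0,"ty": 0,"tz": 0,"spin": 0},
  {"tx": 0,"ty": 0,"tz": 0.005,"spin": 0},
  {"tx": 0,"ty": 0,"tz": 0.02,"spin": 0},
  {"tx": 0,"ty": 0,"tz": 0.05,"spin": 0},
  {"tx": 0,"ty": 0,"tz": 0.09,"spin": 0},
], gripper=0.4)

```text
t: 40.95
ee_pos: [514.0, -271.2, 136.8]
orientation: [-3.137, -0.132, 0.004]
ft_force: [1.6, -0.9, 0.4]
width: 26.5
grasp_force: 0.0
```

Emit:
apply_moves([
  {"tx": -0.03,"ty": -0.002,"tz": 0.03,"spin": 0},
  {"tx": -0.06,"ty": -0.004,"tz": 0.06,"spin": 0},
  {"tx": -0.089,"ty": -0.006,"tz": 0.09,"spin": 0},
  {"tx": -0.089,"ty": -0.006,"tz": 0.11,"spin": 0},
  {"tx": -0.089,"ty": -0.006,"tz": 0.115,"spin": 0},
  {"tx": -0.089,"ty": -0.006,"tz": 0.115,"spin": 0},
  {"tx": -0.089,"ty": -0.006,"tz": 0.115,"spin": 0},
  {"tx": -0.089,"ty": -0.006,"tz": 0.115,"spin": 0},
], gripper=-1)

```text
t: 41.75
ee_pos: [425.7, -277.2, 249.9]
orientation: [-3.137, -0.133, 0.003]
ft_force: [-0.8, -0.4, 0.2]
width: 86.0
grasp_force: 0.0
```

Run:
```python
from h import *
np.set_printoptions(precision=1,suppress=True)
o,R=tool(); print(o['t'],o['ee_pos'],yawy())
c=ctrl.get_calibration('wrist'); im=save('wrist','w14.png')
for n,z in [('tray_handle',59),('tray_posts',36),('cover',36)]:
    for d in ctrl.pinpoint(n,'wrist')[:2]: print(n,round(d['score'],2),np.array(d['uv']),ray(d['uv'],'wrist',z,c)[0])
hsv=cv2.cvtColor(im,cv2.COLOR_RGB2HSV); m=cv2.inRange(hsv,(100,120,40),(125,255,255)); M=[]
for v in range(20,190,10):
    x=np.where(m[v,200:310])[0]+200
    if len(x)>30: e=ray([[x[0]-.5,v],[x[-1]+.5,v]],'wrist',41,c)[:,:2]; M.append(e.mean(0)); W=np.linalg.norm(e[1]-e[0])
M=np.array(M); p=np.polyfit(M[:,0],M[:,1],1); print(np.degrees(np.arctan(p[0])),np.polyval(p,515.5),W)
r=np.where(m[:,240])[0]; print(r[-1], ray([240,r[-1]+.5],'wrist',41,c))
# same for the earlier, original seated picture w4
old=cv2.resize(cv2.imread('pics/w4.png'),(512,384),interpolation=cv2.INTER_AREA); h4=cv2.cvtColor(old,cv2.COLOR_BGR2HSV); m4=cv2.inRange(h4,(100,120,40),(125,255,255)); r=np.where(m4[:,240])[0]; print(r[-1])
h=cv2.cvtColor(im,cv2.COLOR_RGB2HSV); 
for H in (h4,h):
    a=cv2.inRange(H,(3,150,120),(15,255,255)); a[:, :230]=0; a[:,280:]=0; a[260:]=0; ys,xs=np.where(a); print(xs.min(),xs.max(),ys.min(),ys.max())
```

```text
41.75 [ 425.7 -277.2  249.9] -85.14112981061952
tray_handle 0.61 [250.6 221.4] [ 364.3 -280.2   59. ]
cover 0.87 [254.3  93.5] [ 514.  -271.6   36. ]
5.067828374048732 -270.48008233886935 79.24958515462386
353 [[ 149.1 -282.9   41. ]]
189
246 259 204 235
247 259 204 234
```

Emit:
apply_moves([
  {"tx": -0.03,"ty": -0.003,"tz": -0.02,"spin": 0},
  {"tx": -0.0595,"ty": -0.0065,"tz": -0.05,"spin": 0},
  {"tx": -0.0595,"ty": -0.0065,"tz": -0.085,"spin": 0},
  {"tx": -0.0595,"ty": -0.0065,"tz": -0.12,"spin": 0},
  {"tx": -0.0595,"ty": -0.0065,"tz": -0.15,"spin": 0},
  {"tx": -0.0595,"ty": -0.0065,"tz": -0.18,"spin": 0},
  {"tx": -0.0595,"ty": -0.0065,"tz": -0.2,"spin": 0},
  {"tx": -0.0595,"ty": -0.0065,"tz": -0.207,"spin": 0},
])

```text
t: 42.75
ee_pos: [365.3, -283.3, 42.1]
orientation: [-3.136, -0.132, 0.005]
ft_force: [0.2, 0.4, 0.8]
width: 87.9
grasp_force: 0.0
```

Emit:
apply_moves([
  {"tx": 0,"ty": 0,"tz": 0,"spin": 0},
  {"tx": 0,"ty": 0,"tz": 0,"spin": 0},
  {"tx": 0,"ty": 0,"tz": 0,"spin": 0},
  {"tx": 0,"ty": 0,"tz": 0,"spin": 0},
  {"tx": 0,"ty": 0,"tz": 0,"spin": 0},
  {"tx": 0,"ty": 0,"tz": 0,"spin": 0},
  {"tx": 0,"ty": 0,"tz": 0,"spin": 0},
  {"tx": 0,"ty": 0,"tz": 0,"spin": 0},
], gripper=1)

```text
t: 43.55
ee_pos: [366.4, -284.3, 44.3]
orientation: [3.139, 0.132, 0.0]
ft_force: [-0.4, -0.1, 0.1]
width: 27.3
grasp_force: 0.0
```

Emit:
apply_moves([
  {"tx": 0,"ty": 0,"tz": 0,"spin": 0},
  {"tx": 0,"ty": 0,"tz": 0,"spin": 0},
  {"tx": 0,"ty": 0,"tz": 0,"spin": 0},
  {"tx": 0,"ty": 0,"tz": 0,"spin": 0},
  {"tx": 0.002,"ty": 0.0002,"tz": 0,"spin": 0},
  {"tx": 0.005,"ty": 0.0004,"tz": 0,"spin": 0},
  {"tx": 0.009,"ty": 0.0008,"tz": 0,"spin": 0},
  {"tx": 0.015,"ty": 0.0013,"tz": 0,"spin": 0},
])

```text
t: 44.35
ee_pos: [378.7, -282.1, 44.1]
orientation: [-3.136, -0.132, 0.007]
ft_force: [-10.4, -1.2, 9.3]
width: 15.9
grasp_force: 30.0
```

Run:
```python
from h import *
o,R=tool(); print(o['t'],o['ee_pos'],yawy(),o['width'],o['grasp_force'],o['ft_force'],o['moment'])
```

```text
44.35 [ 378.70426842 -282.06511433   44.13131556] -85.17631633171735 15.875219855559564 30.004980862140656 [-10.38191157  -1.16535572   9.30206687] [-0.37681732  1.41412168 -0.08017502]
```

Emit:
apply_moves([
  {"tx": 0.007,"ty": 0.0006,"tz": 0,"spin": 0},
  {"tx": 0.014,"ty": 0.0012,"tz": 0,"spin": 0},
  {"tx": 0.022,"ty": 0.0018,"tz": 0,"spin": 0},
  {"tx": 0.03,"ty": 0.0025,"tz": 0,"spin": 0},
  {"tx": 0.038,"ty": 0.0032,"tz": 0,"spin": 0},
  {"tx": 0.046,"ty": 0.0039,"tz": 0,"spin": 0},
  {"tx": 0.054,"ty": 0.0045,"tz": 0,"spin": 0},
  {"tx": 0.062,"ty": 0.0052,"tz": 0,"spin": 0},
])

```text
t: 45.15
ee_pos: [440.9, -277.0, 44.1]
orientation: [-3.137, -0.132, 0.008]
ft_force: [-11.8, -1.5, 10.9]
width: 15.7
grasp_force: 30.0
```

Run:
```python
from h import *
o,R=tool(); print(o['t'],o['ee_pos'],yawy(),o['width'],o['grasp_force'],o['ft_force'],o['moment'])
```

```text
45.15 [ 440.86842546 -276.95272383   44.11063919] -85.16961083524595 15.715141544224702 30.005012154579163 [-11.83303179  -1.49663357  10.91153822] [-0.31576659  1.50788211 -0.03161968]
```

Emit:
apply_moves([
  {"tx": 0.008,"ty": 0.0007,"tz": 0.0005,"spin": 0},
  {"tx": 0.016,"ty": 0.0014,"tz": 0.001,"spin": 0},
  {"tx": 0.024,"ty": 0.002,"tz": 0.001,"spin": 0},
  {"tx": 0.032,"ty": 0.0027,"tz": 0.001,"spin": 0},
  {"tx": 0.04,"ty": 0.0034,"tz": 0.001,"spin": 0},
  {"tx": 0.048,"ty": 0.004,"tz": 0.001,"spin": 0},
  {"tx": 0.056,"ty": 0.0047,"tz": 0.001,"spin": 0},
  {"tx": 0.064,"ty": 0.0054,"tz": 0.001,"spin": 0},
])

```text
t: 45.95
ee_pos: [508.0, -272.2, 45.1]
orientation: [-3.139, -0.132, 0.0]
ft_force: [-1.4, 0.4, -4.3]
width: 15.8
grasp_force: 30.0
```

Run:
```python
from h import *
o,R=tool(); print(o['t'],o['ee_pos'],yawy(),o['width'],o['grasp_force'],o['ft_force'],o['moment'])
im=ctrl.get_image('wrist'); cv2.imwrite('pics/w15.png',im[:,:,::-1]); c=ctrl.get_calibration('wrist')
h=cv2.cvtColor(im,cv2.COLOR_RGB2HSV); m=cv2.inRange(h,(100,120,40),(125,255,255)); M=[]
for v in range(120,215,10):
    x=np.where(m[v,150:360])[0]+150
    if len(x)>30: M.append(ray([[x[0]-.5,v],[x[-1]+.5,v]],'wrist',41,c)[:,:2].mean(0))
M=np.array(M); print(M[[0,-1]] if len(M) else 0)
```

```text
45.95 [ 508.01612094 -272.19486913   45.05302289] -85.16886362579416 15.809217348008456 29.99846488237381 [-1.41350894  0.39835183 -4.2828322 ] [0.02768923 0.63225275 0.03235036]
[[ 577.05278239 -266.231605  ]
 [ 544.72026286 -269.05050228]]
```

Emit:
apply_moves([
  {"tx": 0.01,"ty": 0.0008,"tz": -0.0003,"spin": 0},
  {"tx": 0.02,"ty": 0.0017,"tz": -0.0003,"spin": 0},
  {"tx": 0.03,"ty": 0.0025,"tz": -0.0003,"spin": 0},
  {"tx": 0.04,"ty": 0.0034,"tz": -0.0003,"spin": 0},
  {"tx": 0.05,"ty": 0.0042,"tz": -0.0003,"spin": 0},
  {"tx": 0.06,"ty": 0.005,"tz": -0.0003,"spin": 0},
  {"tx": 0.068,"ty": 0.0057,"tz": -0.0003,"spin": 0},
  {"tx": 0.074,"ty": 0.0062,"tz": -0.0003,"spin": 0},
])

```text
t: 46.8
ee_pos: [582.2, -266.0, 44.8]
orientation: [3.139, 0.133, 0.0]
ft_force: [-2.6, 0.3, -3.5]
width: 15.9
grasp_force: 30.0
```

Emit:
apply_moves([
  {"tx": 0.004,"ty": 0.0003,"tz": 0,"spin": 0},
  {"tx": 0.007,"ty": 0.0006,"tz": 0,"spin": 0},
  {"tx": 0.01,"ty": 0.0008,"tz": 0,"spin": 0},
  {"tx": 0.012,"ty": 0.001,"tz": 0,"spin": 0},
  {"tx": 0.014,"ty": 0.0012,"tz": 0,"spin": 0},
  {"tx": 0.016,"ty": 0.0013,"tz": 0,"spin": 0},
  {"tx": 0.017,"ty": 0.0014,"tz": 0,"spin": 0},
  {"tx": 0.018,"ty": 0.0015,"tz": 0,"spin": 0},
])

```text
t: 47.6
ee_pos: [599.4, -264.6, 44.9]
orientation: [-3.139, -0.132, 0.0]
ft_force: [-3.0, 0.1, -2.8]
width: 16.0
grasp_force: 30.0
```

Now creep until the stop is felt.

Emit:
apply_moves([
  {"tx": 0.001,"ty": 0.0001,"tz": 0,"spin": 0},
  {"tx": 0.002,"ty": 0.0002,"tz": 0,"spin": 0},
  {"tx": 0.003,"ty": 0.0003,"tz": 0,"spin": 0},
  {"tx": 0.004,"ty": 0.0003,"tz": 0,"spin": 0},
  {"tx": 0.0045,"ty": 0.0004,"tz": 0,"spin": 0},
  {"tx": 0.005,"ty": 0.0004,"tz": 0,"spin": 0},
  {"tx": 0.005,"ty": 0.0004,"tz": 0,"spin": 0},
  {"tx": 0.005,"ty": 0.0004,"tz": 0,"spin": 0},
])

```text
t: 48.4
ee_pos: [604.5, -264.2, 44.9]
orientation: [3.139, 0.132, 0.0]
ft_force: [-2.6, 0.4, -3.9]
width: 15.9
grasp_force: 30.0
```

Emit:
apply_moves([
  {"tx": 0.0005,"ty": 0,"tz": 0,"spin": 0},
  {"tx": 0.001,"ty": 0.0001,"tz": 0,"spin": 0},
  {"tx": 0.0015,"ty": 0.0001,"tz": 0,"spin": 0},
  {"tx": 0.002,"ty": 0.0002,"tz": 0,"spin": 0},
  {"tx": 0.0025,"ty": 0.0002,"tz": 0,"spin": 0},
  {"tx": 0.003,"ty": 0.0003,"tz": 0,"spin": 0},
  {"tx": 0.003,"ty": 0.0003,"tz": 0,"spin": 0},
  {"tx": 0.003,"ty": 0.0003,"tz": 0,"spin": 0},
])

```text
t: 49.2
ee_pos: [606.8, -263.9, 44.7]
orientation: [-3.139, -0.132, 0.002]
ft_force: [-5.3, 0.1, -1.4]
width: 15.4
grasp_force: 30.0
```

Emit:
apply_moves([
  {"tx": 0.0005,"ty": 0,"tz": 0,"spin": 0},
  {"tx": 0.001,"ty": 0.0001,"tz": 0,"spin": 0},
  {"tx": 0.0015,"ty": 0.0001,"tz": 0,"spin": 0},
  {"tx": 0.002,"ty": 0.0002,"tz": 0,"spin": 0},
  {"tx": 0.002,"ty": 0.0002,"tz": 0,"spin": 0},
  {"tx": 0.002,"ty": 0.0002,"tz": 0,"spin": 0},
  {"tx": 0.002,"ty": 0.0002,"tz": 0,"spin": 0},
  {"tx": 0.002,"ty": 0.0002,"tz": 0,"spin": 0},
])

```text
t: 50.0
ee_pos: [606.7, -263.8, 44.4]
orientation: [-3.138, -0.132, 0.008]
ft_force: [-11.6, -2.4, 0.9]
width: 16.0
grasp_force: 30.0
```

Against the stop (no travel, force rising). Release and withdraw.

Emit:
apply_moves([
  {"tx": 0,"ty": 0,"tz": 0,"spin": 0},
  {"tx": 0,"ty": 0,"tz": 0,"spin": 0},
  {"tx": 0,"ty": 0,"tz": 0,"spin": 0},
  {"tx": 0,"ty": 0,"tz": 0,"spin": 0},
  {"tx": 0,"ty": 0,"tz": 0,"spin": 0},
  {"tx": 0,"ty": 0,"tz": 0,"spin": 0},
  {"tx": 0,"ty": 0,"tz": 0,"spin": 0},
  {"tx": 0,"ty": 0,"tz": 0.02,"spin": 0},
], gripper=-1)

```text
t: 50.8
ee_pos: [607.5, -262.9, 62.5]
orientation: [-3.137, -0.132, 0.007]
ft_force: [0.1, 0.6, 0.0]
width: 76.4
grasp_force: 0.0
```

Emit:
apply_moves([
  {"tx": 0,"ty": 0,"tz": 0.03,"spin": 0},
  {"tx": 0,"ty": 0,"tz": 0.07,"spin": 0},
  {"tx": -0.02,"ty": 0,"tz": 0.1,"spin": 0},
  {"tx": -0.06,"ty": -0.005,"tz": 0.12,"spin": 0},
  {"tx": -0.1,"ty": -0.01,"tz": 0.12,"spin": 0},
  {"tx": -0.12,"ty": -0.01,"tz": 0.12,"spin": 0},
  {"tx": -0.12,"ty": -0.01,"tz": 0.12,"spin": 0},
  {"tx": -0.12,"ty": -0.01,"tz": 0.12,"spin": 0},
])

```text
t: 51.6
ee_pos: [489.9, -274.0, 185.3]
orientation: [3.138, 0.131, 0.002]
ft_force: [0.8, -0.3, 0.0]
width: 88.0
grasp_force: 0.0
```

Run:
```python
from h import *
np.set_printoptions(precision=1,suppress=True)
o,R=tool(); print(o['t'],o['ee_pos'],yawy(),o['ft_force'])
c=ctrl.get_calibration('wrist'); save('wrist','w16.png')
for n,z in [('tray_handle',59),('cover',36),('bay_mouth',4)]:
    for d in ctrl.pinpoint(n,'wrist')[:2]: print(n,round(d['score'],2),np.array(d['uv']),ray(d['uv'],'wrist',z,c)[0])
```

```text
51.6 [ 489.9 -274.   185.3] -85.20662402898967 [ 0.8 -0.3  0. ]
tray_handle 0.8 [252.4  58.3] [ 604.3 -264.2   59. ]
```

View pics/w16.png

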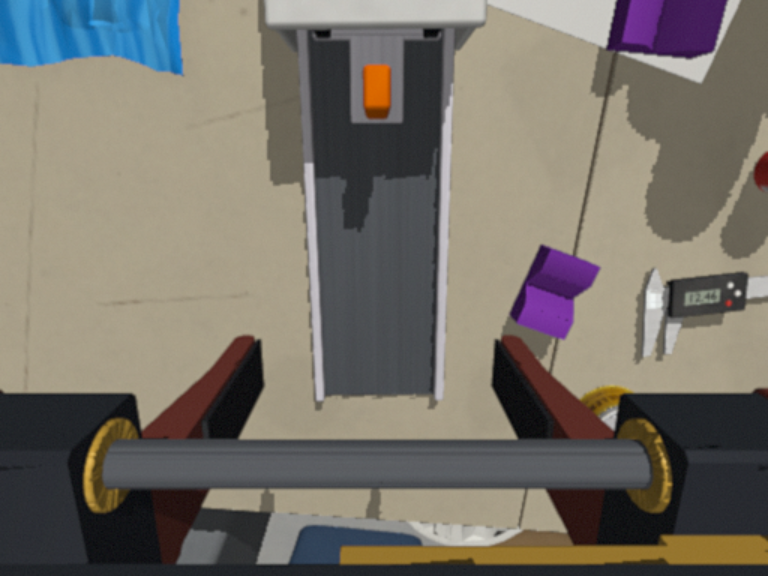

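The handle is at (377,90), home position; the front posts show at the mouth (320,33), (432,33). Checking whether the cover edge should be visible there.

Run:
```python
from h import *
np.set_printoptions(precision=1,suppress=True,linewidth=200)
c=ctrl.get_calibration('wrist'); a=np.radians(4.85); u=np.array([np.cos(a),np.sin(a)]); v=np.array([-u[1],u[0]])
H=np.array([606.7,-263.8]); T=H+150*u
f=lambda x,y,z: proj(np.r_[T+x*u+y*v,z],'wrist',c)[0]
for x,z,n in [(-112,41,'cover edge top'),(-112,36,'cover edge bottom'),(-112,14,'lip'),(-112,10,'deck'),(-120,76,'hood top'),(-120,66,'roof underside'),(-162,71,'handle near'),(-138,71,'handle far')]:print(n,f(x,35,z),f(x,0,z),f(x,-35,z))
im=cv2.resize(cv2.imread('pics/w16.png'),(512,384),interpolation=cv2.INTER_AREA)
for col in (210,214,225,270,288): print(col,[tuple(int(k) for k in p) for p in im[14:30,col]])
```

```text
cover edge top [213.3  12.3] [252.8  12.4] [292.3  12.5]
cover edge bottom [213.9  14. ] [252.8  14. ] [291.6  14.1]
lip [216.6  20.5] [252.7  20.6] [288.7  20.7]
deck [217.   21.6] [252.6  21.7] [288.3  21.7]
hood top [208.2  10.7] [252.9  10.8] [297.6  10.9]
roof underside [209.9  14.4] [252.9  14.4] [295.8  14.5]
handle near [210.9  68.9] [252.7  69. ] [294.6  69.1]
handle far [209.9  37.4] [252.8  37.4] [295.8  37.5]
210 [(170, 176, 176), (151, 156, 156), (125, 129, 129), (109, 112, 112), (93, 96, 96), (75, 77, 77), (39, 40, 38), (28, 28, 28), (45, 44, 44), (65, 63, 63), (77, 74, 75), (82, 79, 80), (77, 74, 75), (64, 60, 60), (51, 49, 47), (50, 47, 45)]
214 [(171, 175, 176), (150, 154, 154), (124, 128, 127), (107, 111, 111), (94, 96, 96), (77, 78, 78), (38, 39, 39), (15, 14, 13), (12, 10, 10), (13, 15, 12), (33, 31, 32), (58, 55, 55), (74, 73, 72), (63, 62, 61), (49, 46, 45), (45, 43, 42)]
225 [(169, 172, 174), (148, 151, 152), (122, 126, 126), (107, 110, 109), (97, 98, 99), (102, 101, 102), (117, 113, 115), (119, 116, 118), (112, 109, 110), (111, 109, 110), (117, 113, 115), (110, 107, 109), (86, 84, 84), (64, 61, 61), (50, 47, 45), (49, 46, 45)]
270 [(159, 163, 164), (136, 140, 140), (111, 114, 115), (101, 103, 103), (99, 99, 100), (109, 106, 107), (119, 116, 117), (119, 115, 116), (113, 110, 111), (111, 108, 109), (116, 113, 114), (109, 107, 107), (85, 82, 83), (62, 60, 61), (50, 49, 48), (50, 48, 47)]
288 [(155, 160, 160), (134, 138, 138), (113, 116, 117), (100, 104, 104), (77, 80, 79), (43, 43, 42), (13, 10, 10), (8, 6, 5), (11, 13, 11), (18, 16, 17), (40, 37, 38), (65, 63, 64), (74, 73, 74), (61, 59, 59), (49, 46, 45), (48, 45, 44)]
```

Run:
```python
from h import *
np.set_printoptions(precision=1,suppress=True,linewidth=200)
o=ctrl.get_obs(); c=ctrl.get_calibration('wrist'); R=cv2.Rodrigues(c['rvec'])[0]
a=np.radians(4.85); u=np.array([np.cos(a),np.sin(a)]); v=np.array([-u[1],u[0]])
for fn,e,H in [('w3.png',[554.5,-267,119.5],[556,-268.]),('w15.png',[508,-272.2,45.1],[508,-272.2])]:
    im=cv2.resize(cv2.imread('pics/'+fn),(512,384),interpolation=cv2.INTER_AREA); d=dict(c); d['tvec']=c['tvec']-R@(np.array(e)-o['ee_pos'])
    T=np.array(H)+150*u
    m=cv2.inRange(cv2.cvtColor(im,cv2.COLOR_BGR2HSV),(100,120,40),(125,255,255))
    for y in (25,-25):
        p=[proj(np.r_[T+x*u+y*v,z],'wrist',d)[0] for x,z in ((-112,41),(-112,36))]
        col=int(p[0][0]); print(fn,y,p,[(k,int((m[:,k]>0).nonzero()[0].min()),int((m[:260,k]>0).nonzero()[0].max())) for k in (col-4,col,col+4) if m[:260,k].any()])
```

```text
w3.png 25 [array([222.3, 153. ]), array([222.9, 152.1])] [(218, 102, 155), (222, 102, 155), (226, 102, 155)]
w3.png -25 [array([286.1, 153.1]), array([285.4, 152.2])] [(282, 102, 154), (286, 101, 154), (290, 101, 154)]
w15.png 25 [array([208. , 175.2]), array([209.2, 173.3])] [(204, 0, 182), (208, 0, 182), (212, 0, 182)]
w15.png -25 [array([298.6, 175.4]), array([297.3, 173.5])] [(294, 0, 182), (298, 0, 182), (302, 0, 182)]
```

```bash
python3 -c "
from workcell import ctrl
print(ctrl.close_job())"
```

```text
the job is handed in; nothing more can be done
None
```

I handed the job in, but no verdict came back. The tray is home against the stop with the cover on and both teal jigs (only two were there) flat on the deck. The hood hides the cover now; it was centred to within about 3 mm when last seen, partway in.

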